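# Load the weld fixtures

### The arm

A 7-joint arm with a two-finger parallel gripper is mounted at the origin on the work surface. World frame = base frame: x ahead of the robot, y to its left, z up, the work surface at z = 0. Lengths are in m, angles in rad, forces in N, time in s.
With the tool pointing down it reaches from about 0.4 to 0.85 m from the base axis. Payload 4.5 kg.
Tool frame: the origin (TCP) lies on the centre line of the jaws, within the pads' length; the fingertips stand 14 mm ahead of it and the grasp point (between the pads) lies 5 mm behind it; y points along the fingers, z is the direction in which the jaws open and shut, and the axes are right-handed (so a half turn about y gives the same grasp; the last joint's range is limited). The gripper opens to 88 mm and grips with 3 to 60 N. Pads are 18 mm wide; open, the fingers measure 123 mm over their backs; the gripper's body (75 mm by 187 mm) begins 45 mm behind the grasp point.
Start: joints at [1.3, 0.689, -0.195, 1.565, 0.157, 0.902, -0.215], TCP at [0.188, -0.596, 0.253] pointing down, gripper open.
Joint ranges: [-3.01, 3.01], [-0.46, 2.08], [-1.47, 1.51], [0.13, 2.56], [-1, 4.14], [0.04, 2.09], [-2.66, 2.66]. Speed limits (rad/s): [2.57, 2.57, 3.14, 3.14, 3.14, 3.14, 3.14].

### API

Orientations are given as a unit quaternion [x, y, z, w].
In Python, from plant import get_state, imaging, job gives the robot as it stands.
- The arm moves only by the tool send_rows, never from a script. Its argument "motion" is a list that holds one entry, the list of rows, each a list of 7 numbers: the turn, a rotation vector about the tool's x, y, z scaled (see below), then the shift along the tool's x, y, z scaled (see below), then the gripper's target within -1 to 1 (shut at 1, half-way at 0, fully open at -1). In form: [[[rx, ry, rz, tx, ty, tz, gripper], ...]]. A call has exactly 5 rows; each row shifts and turns the commanded pose from where the row before left it, along the tool's axes as they then stand; what a row does not reach is not made up. The controller multiplies each number of a shift by 0.02 m and each number of a turn by 0.08 rad. A row lasts 1/12 s, in which the tool goes at most 41.7 mm and 7.16 degrees, less where a joint would pass 70% of its speed; a pose out of reach is approached as far as the arm can. A call with a number of a shift or a turn outside -1 to 1 is refused whole. A call with a gripper value outside its range is refused whole. The fingers move at their own pace and stop on an object; "force" is the grip in N (left out, the last holds). Time passes only in rows, so rows that do not move let the fingers close, or fill a call up. It gives the time, the measured TCP pose, the force and the opening at its end, in the units of the state.
- get_state(): the state, without advancing time (a new reading comes with each control period).
- imaging.snapshot(name): name is "scene" or "top" or "wrist"; returns a dict with "img" (480x640x3 uint8, red, green, blue), "camera_matrix" (3x3 intrinsics, pixels), "R" (3x3) and "t" (3): a world point X has camera coordinates R X + t; the wrist camera has in their place "hand_eye" (4x4, takes a point from camera to tool coordinates, whose origin is the TCP and whose axes are the tool frame's). Camera axes: x right, y down, z forward; pixel columns grow to the right and rows downward; lengths in m; the calibration is good to about 2 mm. The wrist camera is an equidistant fisheye: a pixel r from the principal point sees the ray r / f radians off the axis. A picture is of the moment at which its call begins: read the wrist's pose just before it. There is no depth.
- job.finish_job(): hands the job in, once; it reports no verdict.
The state is a dict: "clock": time; "q": joint angles; "qd": joint speeds; "joint_torque": joint torques, N m; "tool_pos": TCP position; "eef_rot": TCP orientation; "contact_force": force on the tool from outside, world axes, zero at the start; "moment": the same for the moment, N m; "opening": opening from 0.0 (shut) to 1.0 (fully open).
Only numpy, scipy, OpenCV 4.12 (cv2) and the standard library are available. Lean on these libraries where they do the work, as an engineer would, in place of code of your own. Each camera call takes 0.05 s, during which the arm holds its last target.

### The job

Load the fixtures on the welding table: slip the large collar over the thick post and the small collar over the thin post, both resting on the base plates, and lay the L-shaped corner plate and the rectangular infill plate together in the tray, lugs up, so that both lie flat on its floor in the only arrangement that fits. The infill goes in the space between the corner plate and the tray's small brass stop block. Let go of everything at the end, and do not knock over the spray can.

Things in the scene. Friction and masses are not known exactly. Their poses are not given: they have to be found in the camera images.
- corner_plate: Loose flat dark steel L, 8 mm thick, about 0.6 kg. Grip its upright lug: 40 mm along x, 10 thick in y, top 44 above the underside. Origin: underside, below lug centre and centre of mass. Long arm (mm) x -50..74, y -34..10; short arm x -50..-6, y -34..58; notch at +x+y. In the tray: axes parallel to the tray's (not turned 180 deg), origin at tray x -12, y -12, z 5, play 4 mm each way.
- infill_plate: Loose flat dark steel rectangle 56 (x) x 42 (y) x 8 mm, about 0.23 kg, with an upright lug at its centre: 10 mm thick in x, 30 along y, top 44 above the underside. Origin: centre of the underside. Its place is centred at tray x 15, y 24, z 5 mm, its x along the tray's x (either way round), with 5 mm play each way when the corner plate is centred.
- large_collar: Loose dark steel ring standing on its flat end: outside diameter 60, bore 40, height 30 mm, about 0.37 kg. Origin: centre of the underside. Goes over the thick post.
- small_collar: Loose dark steel ring standing on its flat end: outside diameter 42, bore 24, height 30 mm, about 0.22 kg. Origin: centre of the underside. Goes over the thin post.
- tray: Fixed aluminium tray, 156 (x) x 124 (y) mm over its lips. Origin: under its centre at table height. Floor 5 mm above it. Inside 132 (x) x 100 (y) mm between walls upright to 12 mm above the table, then lips flared outwards up to about 22 mm that guide parts in. A brass stop block fills x 48..66, y 7..50 mm of the inside, at the +x+y corner, top 15 mm above the table.
- thick_post: Fixed aluminium base plate 84 by 84 by 8 mm with an upright post of diameter 26 mm at its centre, post top 46 mm above the table, edge chamfered 3 mm. Origin: on the table under the centre.
- thin_post: Fixed aluminium base plate 84 by 84 by 8 mm with an upright post of diameter 12 mm at its centre, post top 46 mm above the table, edge chamfered 3 mm. Origin: on the table under the centre.
- spray_can: Bystander: blue spray can standing upright beyond the fixtures, diameter 60, height 170 mm. Origin: centre of its underside. Must not be knocked over.
There are look-alikes about, which are no part of the job. What is shaped like the tray but green is not meant.

How it is judged:
By the outcome, as a careful person would: the job done as asked, in the order asked, and still so for the second after the job is handed in, with the robot touching nothing.
It also fails if it takes over 99 s, if anything falls off the work surface, if the arm or the gripper's body presses on something with over 40 N, if the wrist force passes 120 N, or if a joint passes its speed limit or range.

## Working session

There is one attempt and no reset: what is moved stays moved. The work goes in short steps, Python scripts to look and compute and a tool call to move; the robot and the scene stay as the last step left them, time stands still between calls to the robot, and variables do not carry over. Pictures are saved under pics/ and viewed, and the job is handed in when it is done.

Besides the shell and the picture viewer there is one more tool, called after "Emit:" as name(argument=value, ...), one argument or row to a line, values as JSON. send_rows: Moves the arm, as the interface text tells. Its arguments: {"type":"object","properties":{"motion":{"type":"array"},"force":{"type":"number"}},"required":["motion"]}

```bash
ls; mkdir -p pics; python3 - <<'E'
from plant import get_state, imaging
import cv2,numpy as np
s=get_state();print(s)
for n in ["scene","top","wrist"]:
    d=imaging.snapshot(n);cv2.imwrite(f"pics/{n}0.png",d["img"][:,:,::-1]);np.savez(f"{n}0.npz",**d)
    print(n,{k:v for k,v in d.items() if k!="img"})
E
```

```text
pics
{'clock': 0.0, 'q': array([ 1.29980038,  0.68998179, -0.19450665,  1.5663393 ,  0.15732388,
        0.90248077, -0.2150993 ]), 'qd': array([-0.00120365,  0.0006565 , -0.00021328, -0.00070686,  0.00179859,
        0.0005515 , -0.0001733 ]), 'joint_torque': array([ 2.41956486e-04, -5.27550352e+01, -1.26652591e+00, -1.53420603e+01,
       -5.25820919e-02,  6.84370825e-03,  1.85948675e-04]), 'tool_pos': array([ 0.18732779, -0.59563779,  0.25191245]), 'eef_rot': array([-0.10752811,  0.69953006, -0.69828197,  0.10722725]), 'contact_force': array([ 0.82543957,  0.78947195, -0.39671423]), 'moment': array([ 0.0342695 , -0.00829384, -0.01025143]), 'opening': 1.0015212277833887}
scene {'camera_matrix': array([[570.83493182,   0.        , 320.53188425],
       [  0.        , 570.83493182, 248.89357764],
       [  0.        ,   0.        ,   1.        ]]), 'R': array([[-0.89857161,  0.43864012,  0.01280241],
       [ 0.3106231 ,  0.65638967, -0.68750702],
       [-0.30997153, -0.61379757, -0.72606487]]), 't': array([ 0.45530515, -0.15234488,  1.50347983])}
top {'camera_matrix': array([[540.8
[... 175 characters left out ...]
6916,  0.005825  ],
       [-0.97068622,  0.03780327, -0.23735875],
       [ 0.23694134, -0.01522856, -0.9714046 ]]), 't': array([0.00505839, 0.51836322, 0.9899862 ])}
wrist {'camera_matrix': array([[371.64829954,   0.        , 316.77716193],
       [  0.        , 371.64829954, 242.31288606],
       [  0.        ,   0.        ,   1.        ]]), 'hand_eye': array([[ 6.60869151e-04,  9.45922587e-01,  3.24391773e-01,
        -8.41692650e-02],
       [-2.70592616e-04, -3.24391662e-01,  9.45922817e-01,
        -1.31175021e-01],
       [ 9.99999745e-01, -7.12909227e-04,  4.15792248e-05,
         1.72853961e-04],
       [ 0.00000000e+00,  0.00000000e+00,  0.00000000e+00,
         1.00000000e+00]])}
```

View pics/scene0.png

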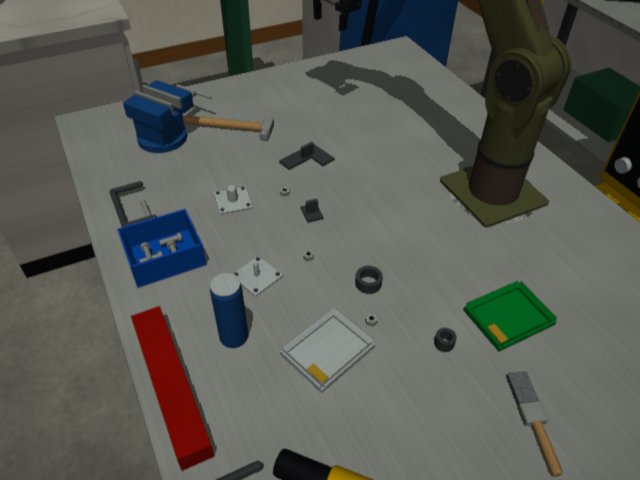

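View pics/top0.png

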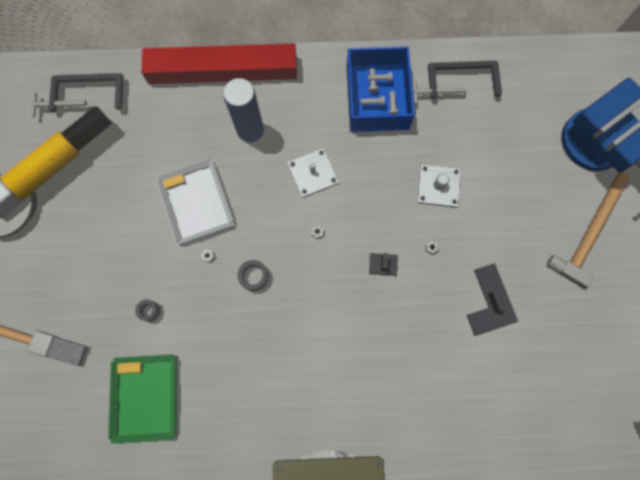

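View pics/wrist0.png

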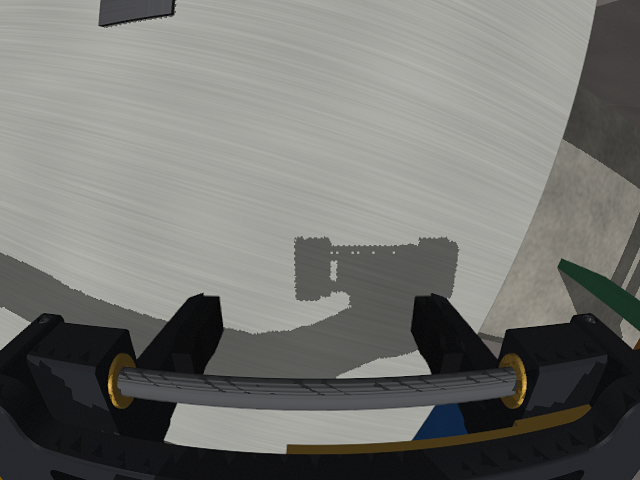

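```bash
cat > h.py <<'E'
import numpy as np,cv2
from scipy.spatial.transform import Rotation as Ro
def cast(d,px,z):
    px=np.atleast_2d(px).astype(float);K=d["camera_matrix"];R=d["R"];t=d["t"]
    r=np.c_[(px[:,0]-K[0,2])/K[0,0],(px[:,1]-K[1,2])/K[1,1],np.ones(len(px))]@R
    c=-R.T@t
    return c+r*((z-c[2])/r[:,2])[:,None]
def castw(d,s,px,z):
    """wrist fisheye"""
    px=np.atleast_2d(px).astype(float);K=d["camera_matrix"]
    u=(px-[K[0,2],K[1,2]])/K[0,0];th=np.hypot(*u.T);k=np.sinc(th/np.pi)
    r=np.c_[u*k[:,None],np.cos(th)]
    H=d["hand_eye"];Rt=Ro.from_quat(s["eef_rot"]).as_matrix()
    r=r@H[:3,:3].T@Rt.T;c=Rt@H[:3,3]+s["tool_pos"]
    return c+r*((z-c[2])/r[:,2])[:,None]
def projw(d,s,X):
    H=d["hand_eye"];Rt=Ro.from_quat(s["eef_rot"]).as_matrix()
    p=(np.atleast_2d(X)-s["tool_pos"])@Rt; p=(p-H[:3,3])@H[:3,:3]
    th=np.arctan2(np.hypot(p[:,0],p[:,1]),p[:,2]);n=np.hypot(p[:,0],p[:,1])+1e-12
    K=d["camera_matrix"];return p[:,:2]/n[:,None]*(th*K[0,0])[:,None]+[K[0,2],K[1,2]]
E
python3 - <<'E'
from h import *
d=dict(np.load("top0.npz"));im=d["img"]
print(Ro.from_quat([-0.10752811,0.69953006,-0.69828197,0.10722725]).as_matrix().round(3))
hsv=cv2.cvtColor(im,cv2.COLOR_RGB2HSV)
m=((hsv[...,2]<95)&(hsv[...,1]<70)).astype(np.uint8)
for nm,(x,y,w,h),z in [("large",(225,250,60,55),.015),("small",(128,290,45,45),.015),("infill",(360,245,45,40),.008),("corner",(455,250,75,95),.008)]:
    q=np.zeros_like(m);q[y:y+h,x:x+w]=m[y:y+h,x:x+w]
    cs,_=cv2.findContours(q,cv2.RETR_EXTERNAL,cv2.CHAIN_APPROX_NONE);c=max(cs,key=cv2.contourArea)
    r=cv2.minAreaRect(c);print(nm,r,cast(d,r[0],z).round(4))
    ap=cv2.approxPolyDP(c,3,True)[:,0];print(cast(d,ap,z)[:,:2].round(3).tolist(),ap.tolist())
for nm,(x,y,w,h) in [("a",(140,140,240,110)),("b",(360,140,170,200))]:
    cv2.imwrite(f"pics/crop_{nm}.png",cv2.resize(im[y:y+h,x:x+w,::-1],None,fx=3,fy=3,interpolation=cv2.INTER_CUBIC))
E
```

```text
[[-0.954 -0.001  0.3  ]
 [-0.3    0.002 -0.954]
 [ 0.    -1.    -0.002]]
large ((253.84613037109375, 276.2307434082031), (30.508512496948242, 27.735010147094727), 33.6900634765625) [[0.4498 0.1307 0.015 ]]
[[0.479, 0.142], [0.464, 0.158], [0.441, 0.156], [0.425, 0.142], [0.42, 0.123], [0.433, 0.105], [0.455, 0.1], [0.476, 0.12]] [[248, 262], [240, 270], [241, 281], [248, 289], [258, 291], [267, 284], [269, 273], [259, 263]]
small ((148.6000213623047, 310.300048828125), (23.702320098876953, 19.677398681640625), 26.56505012512207) [[0.3903 0.3378 0.015 ]]
[[0.407, 0.353], [0.384, 0.36], [0.369, 0.326], [0.396, 0.316], [0.408, 0.336]] [[141, 302], [137, 314], [154, 321], [160, 307], [150, 301]]
infill ((383.0710754394531, 264.00506591796875), (26.64639663696289, 20.37665557861328), 4.085616588592529) [[ 0.4657 -0.1298  0.008 ]]
[[0.487, -0.107], [0.448, -0.102], [0.442, -0.152], [0.481, -0.157]] [[371, 254], [370, 273], [395, 275], [396, 256]]
corner ((484.89776611328125, 299.2189636230469), (62.19723892211914, 45.110084533691406), 70.01689910888672) [[ 0.3865 -0.3283  0.008 ]]
[[0.457, -0.353], [0.446, -0.315], [0.371, -0.335], [0.355, -0.289], [0.319, -0.299], [0.341, -0.385]] [[493, 264], [475, 270], [489, 307], [467, 316], [474, 334], [516, 321]]
```

```bash
python3 - <<'E'
import cv2
im=cv2.imread("pics/top0.png")
cv2.imwrite("pics/crop_c.png",cv2.resize(im[240:340,110:310],None,fx=4,fy=4,interpolation=cv2.INTER_CUBIC))
E
```

```text
(no output)
```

View pics/crop_a.png

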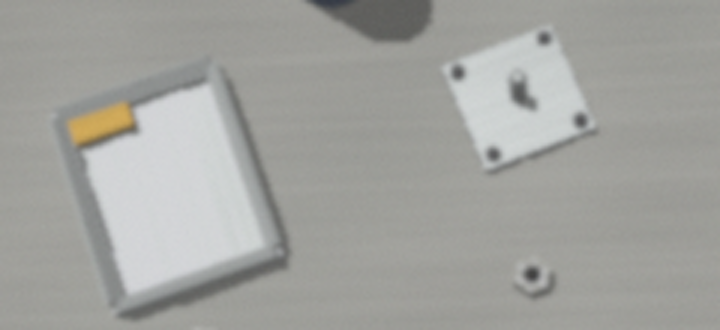

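View pics/crop_b.png

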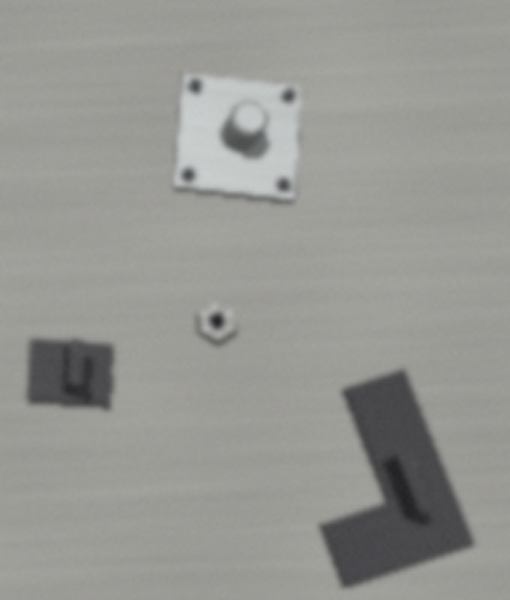

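View pics/crop_c.png

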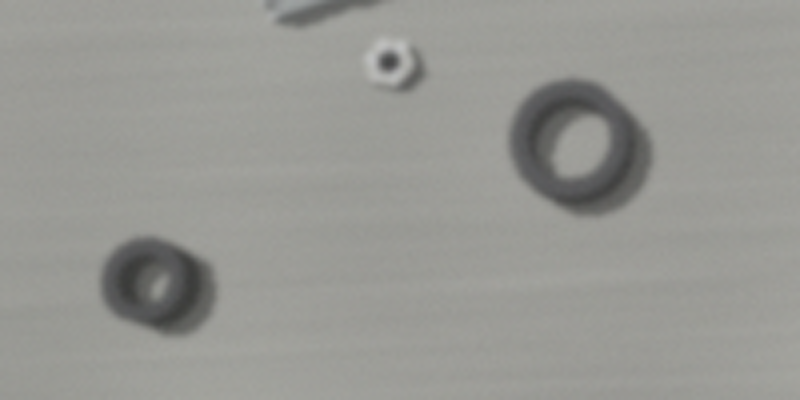

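```bash
python3 - <<'E'
from h import *
d=dict(np.load("top0.npz"))
def A(p,o,f): return np.array(p,float)/f+o-0.33
b=lambda p:A(p,(360,140),3); a=lambda p:A(p,(140,140),3); c=lambda p:A(p,(110,240),4)
P=cast(d,b([(185,75),(300,88),(295,200),(177,187)]),.008);print("thick base",P.mean(0).round(4),"top",cast(d,b([(249,118)]),.046).round(4))
P=cast(d,a([(443,66),(552,26),(596,130),(487,170)]),.008);print("thin base",P.mean(0).round(4),"top",cast(d,a([(518,76)]),.046).round(4))
P=cast(d,a([(55,115),(210,60),(287,258),(120,312)]),.022);print("tray",P[:,:2].round(4).tolist(),P.mean(0).round(4))
print("tray ang",[np.degrees(np.arctan2(*(u)[[1,0]])).round(1) for u in (P[0]-P[3],P[1]-P[2],P[1]-P[0])])
print("large",cast(d,c([(573,140)]),.03).round(4),"small",cast(d,c([(148,283)]),.03).round(4))
print("can top",cast(d,[(240,92)],.17).round(3))
E
```

```text
thick base [ 0.6285 -0.2591  0.008 ] top [[ 0.6291 -0.2577  0.046 ]]
thin base [0.6679 0.0054 0.008 ] top [[0.6694 0.0057 0.046 ]]
tray [[0.6622, 0.3263], [0.6986, 0.2199], [0.5538, 0.1664], [0.5207, 0.2782]] [0.6088 0.2477 0.022 ]
tray ang [np.float64(18.8), np.float64(20.3), np.float64(-71.1)]
large [[0.4505 0.1306 0.03  ]] small [[0.3885 0.3368 0.03  ]]
can top [[0.771 0.134 0.17 ]]
```

Emit:
send_rows(
  motion=[
    [[0,0,0,-0.99,0,-0.55,-1],[0,0,0,-0.99,0,-0.55,-1],[0,0,0,-0.99,0,-0.55,-1],[0,0,0,-0.99,0,-0.55,-1],[0,0,0,-0.99,0,-0.55,-1]],
  ],
)

```text
clock: 0.57
tool_pos: [0.266, -0.513, 0.2525]
eef_rot: [-0.107, 0.699, -0.699, 0.107]
contact_force: [0.6, 0.2, -0.1]
opening: 1.002
```

Emit:
send_rows(
  motion=[
    [[0,0,0,-0.99,0,-0.55,-1],[0,0,0,-0.99,0,-0.55,-1],[0,0,0,-0.99,0,-0.55,-1],[0,0,0,-0.99,0,-0.55,-1],[0,0,0,-0.99,0,-0.55,-1]],
  ],
)

```text
clock: 0.98
tool_pos: [0.3439, -0.4308, 0.2525]
eef_rot: [-0.107, 0.699, -0.699, 0.107]
contact_force: [-0.3, 0.5, -0.1]
opening: 1.004
```

Emit:
send_rows(
  motion=[
    [[0,0,0,-0.99,0,-0.55,-1],[0,0,0,-0.99,0,-0.55,-1],[0,0,0,-0.99,0,-0.55,-1],[0,0,0,-0.99,0,-0.55,-1],[0,0,0,-0.99,0,-0.55,-1]],
  ],
)

```text
clock: 1.4
tool_pos: [0.4219, -0.3487, 0.2526]
eef_rot: [-0.107, 0.699, -0.699, 0.107]
contact_force: [-0.7, 0.4, -0.1]
opening: 1.001
```

```bash
cat > snap.py <<'E'
import sys
from plant import get_state, imaging
from h import *
n=sys.argv[1];s=get_state();d=imaging.snapshot("wrist")
cv2.imwrite(f"pics/{n}.png",d["img"][:,:,::-1]);np.savez(n+".npz",tool_pos=s["tool_pos"],eef_rot=s["eef_rot"],**d)
E
python3 snap.py w1
```

```text
(no output)
```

View pics/w1.png

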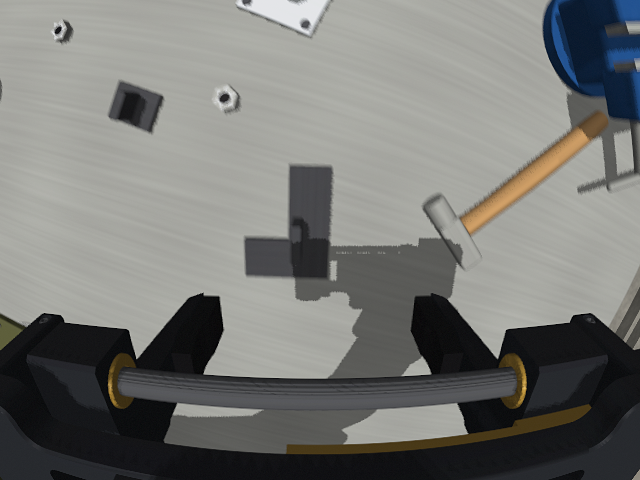

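Emit:
send_rows(
  motion=[
    [[0,0,0,-0.26,0.1,-0.9,-1],[0,0,0,-0.26,0.1,-0.9,-1],[0,0,0,-0.26,0.1,-0.9,-1],[0,0,0,-0.26,0.1,-0.9,-1],[0,0,0,-0.26,0.1,-0.9,-1]],
  ],
)

```text
clock: 1.87
tool_pos: [0.4188, -0.2553, 0.2425]
eef_rot: [-0.107, 0.699, -0.699, 0.107]
contact_force: [0.5, 0.6, -0.5]
opening: 0.996
```

Emit:
send_rows(
  motion=[
    [[0,0,0,-0.26,0.1,-0.9,-1],[0,0,0,-0.26,0.1,-0.9,-1],[0,0,0,-0.26,0.1,-0.9,-1],[0,0,0,-0.26,0.1,-0.9,-1],[0,0,0,-0.26,0.1,-0.9,-1]],
  ],
)

```text
clock: 2.28
tool_pos: [0.4167, -0.1617, 0.2326]
eef_rot: [0.107, -0.699, 0.699, -0.107]
contact_force: [0.2, 0.8, -0.2]
opening: 1.001
```

Emit:
send_rows(
  motion=[
    [[0,0,0,-0.26,0.1,-0.9,-1],[0,0,0,-0.26,0.1,-0.9,-1],[0,0,0,-0.26,0.1,-0.9,-1],[0,0,0,-0.26,0.1,-0.9,-1],[0,0,0,-0.26,0.1,-0.9,-1]],
  ],
)

```text
clock: 2.7
tool_pos: [0.4146, -0.068, 0.2226]
eef_rot: [0.107, -0.699, 0.699, -0.107]
contact_force: [-0.2, 0.2, -0.7]
opening: 1.002
```

Emit:
send_rows(
  motion=[
    [[0,0,0,-0.26,0.1,-0.9,-1],[0,0,0,-0.26,0.1,-0.9,-1],[0,0,0,-0.26,0.1,-0.9,-1],[0,0,0,-0.26,0.1,-0.9,-1],[0,0,0,-0.26,0.1,-0.9,-1]],
  ],
)

```text
clock: 3.12
tool_pos: [0.4125, 0.0256, 0.2126]
eef_rot: [0.107, -0.699, 0.699, -0.107]
contact_force: [0.4, -0.4, -0.3]
opening: 1.0
```

Emit:
send_rows(
  motion=[
    [[0,0,0,-0.26,0.1,-0.9,-1],[0,0,0,-0.26,0.1,-0.9,-1],[0,0,0,-0.26,0.1,-0.9,-1],[0,0,0,-0.26,0.1,-0.9,-1],[0,0,0,-0.26,0.1,-0.9,-1]],
  ],
)

```text
clock: 3.53
tool_pos: [0.4103, 0.1193, 0.2026]
eef_rot: [0.107, -0.699, 0.699, -0.107]
contact_force: [-0.8, 0.5, -0.1]
opening: 1.002
```

```bash
python3 snap.py w2; python3 -c "
from plant import get_state;s=get_state();print(s['clock'],s['tool_pos'],s['q'])"
```

```text
3.5833 [0.41047347 0.12371113 0.20234203] [-0.37000047  0.53718753 -0.04316455  2.19341606  0.04882534  0.40991238
 -1.71213892]
```

View pics/w2.png

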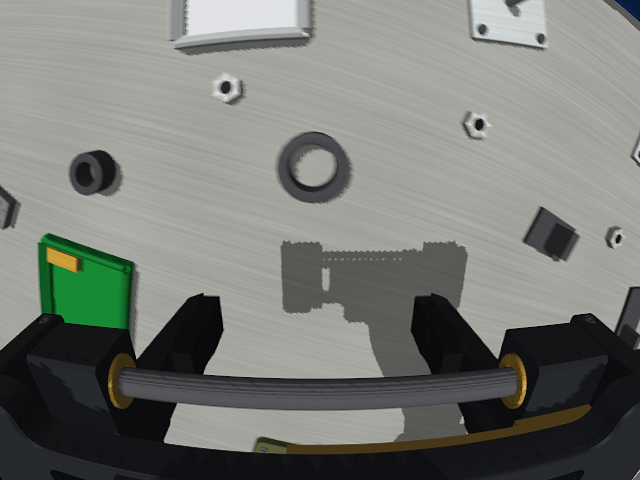

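```bash
cat > ring.py <<'E'
import sys
from h import *
n,x,y,w=sys.argv[1],*map(int,sys.argv[2:5]);z=float(sys.argv[5]) if len(sys.argv)>5 else .03
d=dict(np.load(n+".npz"));im=d["img"]
g=cv2.cvtColor(im,cv2.COLOR_RGB2GRAY)
m=(g<100).astype(np.uint8);q=np.zeros_like(m);q[y-w:y+w,x-w:x+w]=m[y-w:y+w,x-w:x+w]
cs,_=cv2.findContours(q,cv2.RETR_EXTERNAL,cv2.CHAIN_APPROX_NONE);c=max(cs,key=cv2.contourArea)
for zz in (0,z/2,z):
    P=castw(d,d,c[:,0],zz)[:,:2]*1000
    (cx,cy),r=cv2.minEnclosingCircle(P.astype(np.float32));M=cv2.fitEllipse(P.astype(np.float32));print(zz,cx,cy,r,M)
v=im[y-w:y+w,x-w:x+w,::-1].copy();cv2.drawContours(v,[c-[x-w,y-w]],-1,(0,0,255),1)
cv2.imwrite(f"pics/ring_{n}_{x}.png",cv2.resize(v,(500,500),interpolation=cv2.INTER_NEAREST))
E
python3 ring.py w2 314 167 45; python3 ring.py w2 93 172 35
```

```text
0 448.0574645996094 133.02401733398438 33.35606002807617 ((447.90411376953125, 133.84341430664062), (63.15641403198242, 65.1541519165039), 145.85968017578125)
0.015 449.9713439941406 133.53753662109375 31.85687828063965 ((449.8247985839844, 134.32012939453125), (60.317848205566406, 62.225799560546875), 145.85977172851562)
0.03 451.8851623535156 134.0510711669922 30.357704162597656 ((451.7454833984375, 134.7968292236328), (57.47929000854492, 59.297447204589844), 145.85971069335938)
0 383.359130859375 349.0845947265625 33.35037612915039 ((384.217041015625, 349.73443603515625), (47.01090621948242, 66.96578216552734), 13.734360694885254)
0.015 388.1808776855469 339.88739013671875 31.851512908935547 ((389.0001525878906, 340.5079345703125), (44.898006439208984, 63.95600891113281), 13.734362602233887)
0.03 393.00238037109375 330.6900329589844 30.352554321289062 ((393.7832336425781, 331.28143310546875), (42.785099029541016, 60.94623565673828), 13.734366416931152)
```

View pics/ring_w2_314.png

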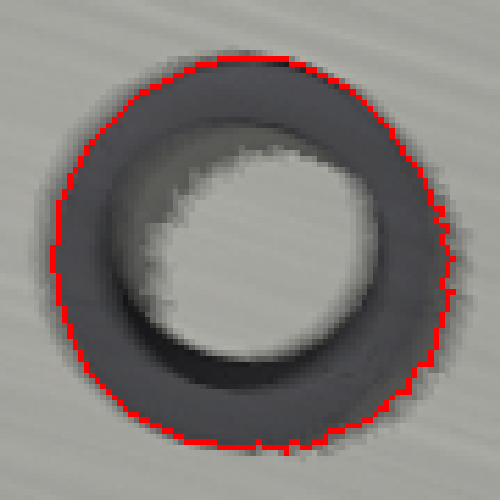

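```bash
python3 snap.py w3; python3 ring.py w3 314 167 45;python3 -c "
import numpy as np;print(np.load('w2.npz')['tool_pos'],np.load('w3.npz')['tool_pos'])"
```

```text
0 448.3878479003906 131.01727294921875 34.09457015991211 ((448.055908203125, 131.75714111328125), (63.754493713378906, 67.091796875), 158.32618713378906)
0.015 450.2843933105469 131.81883239746094 32.56182098388672 ((449.9673156738281, 132.52542114257812), (60.8883171081543, 64.07559204101562), 158.32618713378906)
0.03 452.18084716796875 132.62034606933594 31.02903175354004 ((451.8787536621094, 133.293701171875), (58.02214813232422, 61.05938720703125), 158.32618713378906)
[0.41029845 0.11933091 0.2025706 ] [0.41047347 0.12371113 0.20234203]
```

Emit:
send_rows(
  motion=[
    [[0,0,0,-0.42,0.5,0.04,-1],[0,0,0,-0.42,0.5,0.04,-1],[0,0,0,-0.42,0.5,0.04,-1],[0,0,0,-0.42,0.5,0.04,-1],[0,0,0,-0.42,0.5,0.04,-1]],
  ],
)

```text
clock: 4.05
tool_pos: [0.4521, 0.1259, 0.1523]
eef_rot: [0.107, -0.699, 0.699, -0.107]
contact_force: [0.0, 0.1, 0.7]
opening: 1.003
```

Emit:
send_rows(
  motion=[
    [[0,0,0,0,0.9,0,-1],[0,0,0,0,0.9,0,-1],[0,0,0,0,0.8,0,-1],[0,0,0,0,0.6,0,-1],[0,0,0,0,0.4,0,-1]],
  ],
)

```text
clock: 4.47
tool_pos: [0.4513, 0.1258, 0.0796]
eef_rot: [0.107, -0.699, 0.699, -0.106]
contact_force: [-0.1, -0.0, -0.3]
opening: 1.001
```

```bash
python3 snap.py w4;  python3 -c "
from plant import get_state;s=get_state();print(s['clock'],s['tool_pos'])"
```

```text
4.5167 [0.45096229 0.12596007 0.0788886 ]
```

View pics/w4.png

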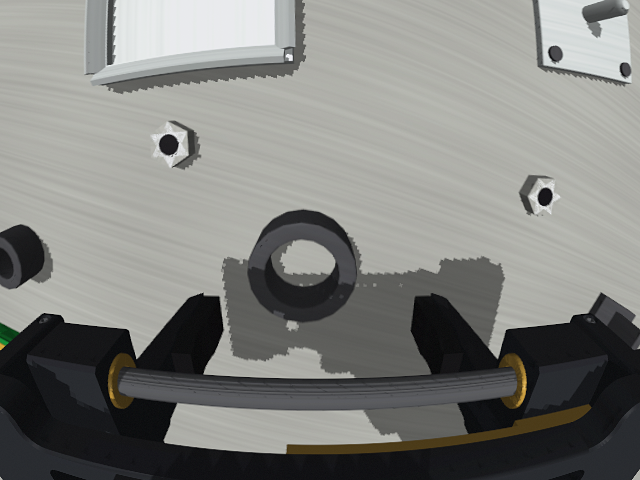

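Emit:
send_rows(
  motion=[
    [[0,0,0,-0.02,0,-0.14,-1],[0,0,0,-0.02,0,-0.14,-1],[0,0,0,-0.02,0.3,0,-1],[0,0,0,-0.02,0.5,0,-1],[0,0,0,-0.02,0.6,0,-1]],
  ],
)

```text
clock: 4.93
tool_pos: [0.4526, 0.1337, 0.0528]
eef_rot: [-0.107, 0.699, -0.699, 0.108]
contact_force: [0.4, 0.6, 0.1]
opening: 1.002
```

Emit:
send_rows(
  motion=[
    [[0,0,0,0,0.6,0,-1],[0,0,0,0,0.5,0,-1],[0,0,0,0,0.3,0,-1],[0,0,0,0,0.1,0,-1],[0,0,0,0,0,0,-1]],
  ],
)

```text
clock: 5.35
tool_pos: [0.452, 0.1333, 0.0225]
eef_rot: [0.108, -0.699, 0.699, -0.107]
contact_force: [0.4, 0.3, -0.4]
opening: 0.999
```

```bash
python3 snap.py w5;  python3 -c "
from plant import get_state;s=get_state();print(s['clock'],s['tool_pos'],s['contact_force'])"
```

```text
5.4 [0.4521815  0.13339769 0.02287685] [ 0.05904959 -0.39404686 -0.95926919]
```

View pics/w5.png

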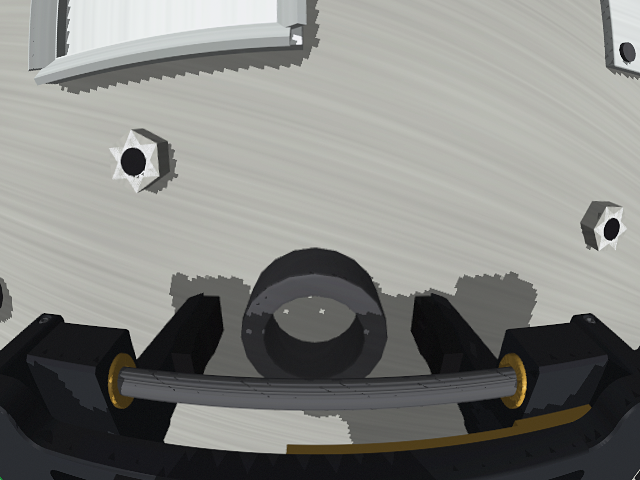

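```bash
python3 - <<'E'
from h import *
d=dict(np.load("w5.npz"));c=d["tool_pos"];R=Ro.from_quat(d["eef_rot"]).as_matrix()
for a in (0,90,180,270):
    p=c+[0,0,0];p[2]=.03;p=p+.03*(np.cos(np.radians(a))*R[:,0]+np.sin(np.radians(a))*R[:,2]);print(a,projw(d,d,p).round())
E
```

```text
0 [[316. 397.]]
90 [[391. 340.]]
180 [[316. 273.]]
270 [[242. 340.]]
```

Emit:
send_rows(
  motion=[
    [[0,0,0,0,0.1,0,1],[0,0,0,0,0,0,1],[0,0,0,0,0,0,1],[0,0,0,0,0,0,1],[0,0,0,0,0,0,1]],
  ],
  force=30,
)

```text
clock: 5.82
tool_pos: [0.4527, 0.1338, 0.0216]
eef_rot: [-0.108, 0.699, -0.699, 0.107]
contact_force: [-0.1, 0.0, 2.3]
opening: 0.657
```

Emit:
send_rows(
  motion=[
    [[0,0,0,0,0,0,1],[0,0,0,0,0,0,1],[0,0,0,0,0,0,1],[0,0,0,0,0,0,1],[0,0,0,0,0,0,1]],
  ],
)

```text
clock: 6.23
tool_pos: [0.4527, 0.1338, 0.0215]
eef_rot: [-0.108, 0.699, -0.699, 0.107]
contact_force: [-0.8, 0.8, 5.0]
opening: 0.659
```

Emit:
send_rows(
  motion=[
    [[0,0,0,0,-0.3,0,1],[0,0,0,0,-0.8,0,1],[0,0,0,0,-1,0,1],[0,0,0,0,-1,0,1],[0,0,0,0,-1,0,1]],
  ],
)

```text
clock: 6.65
tool_pos: [0.4521, 0.133, 0.1039]
eef_rot: [0.108, -0.699, 0.699, -0.106]
contact_force: [0.0, 0.7, -3.2]
opening: 0.661
```

Emit:
send_rows(
  motion=[
    [[0,0,0,0.02,-0.2,0.4,1],[0,0,0,0.02,0,0.85,1],[0,0,0,0.02,0,0.85,1],[0,0,0,0.02,0,0.85,1],[0,0,0,0.02,0,0.85,1]],
  ],
)

```text
clock: 7.07
tool_pos: [0.4732, 0.0586, 0.1065]
eef_rot: [0.108, -0.699, 0.699, -0.106]
contact_force: [0.4, -0.3, -3.6]
opening: 0.662
```

Emit:
send_rows(
  motion=[
    [[0,0,0,0.02,0,0.85,1],[0,0,0,0.02,0,0.85,1],[0,0,0,0.02,0,0.85,1],[0,0,0,0.02,0,0.85,1],[0,0,0,0.02,0,0.85,1]],
  ],
)

```text
clock: 7.48
tool_pos: [0.4965, -0.0232, 0.1063]
eef_rot: [0.108, -0.699, 0.699, -0.106]
contact_force: [0.4, 0.2, -3.3]
opening: 0.66
```

Emit:
send_rows(
  motion=[
    [[0,0,0,0.02,0,0.85,1],[0,0,0,0.02,0,0.85,1],[0,0,0,0.02,0,0.85,1],[0,0,0,0.02,0,0.85,1],[0,0,0,0.02,0,0.85,1]],
  ],
)

```text
clock: 7.9
tool_pos: [0.5198, -0.1048, 0.1061]
eef_rot: [0.108, -0.699, 0.699, -0.105]
contact_force: [0.5, 0.3, -3.8]
opening: 0.657
```

Emit:
send_rows(
  motion=[
    [[0,0,0,0.02,0,0.85,1],[0,0,0,0.02,0,0.85,1],[0,0,0,0.02,0,0.85,1],[0,0,0,0.02,0,0.85,1],[0,0,0,0.02,0,0.85,1]],
  ],
)

```text
clock: 8.32
tool_pos: [0.5431, -0.1863, 0.1059]
eef_rot: [-0.109, 0.699, -0.699, 0.105]
contact_force: [0.1, 0.3, -3.1]
opening: 0.66
```

Emit:
send_rows(
  motion=[
    [[0,0,0,0.02,0,0.85,1],[0,0,0,0.02,0,0.85,1],[0,0,0,0.02,0,0.85,1],[0,0,0,0.02,0,0.85,1],[0,0,0,0,0,0.3,1]],
  ],
)

```text
clock: 8.73
tool_pos: [0.5636, -0.2601, 0.1058]
eef_rot: [0.107, -0.698, 0.7, -0.104]
contact_force: [0.0, -1.1, -3.5]
opening: 0.658
```

```bash
python3 snap.py t;python3 snap.py w6;  python3 -c "
from plant import get_state;s=get_state();print(s['clock'],s['tool_pos'],s['contact_force'],s['opening'])"
```

```text
8.8333 [ 0.56377549 -0.25770151  0.1060866 ] [-0.73052994  0.43436175 -3.88316247] 0.6589974845537572
```

View pics/w6.png

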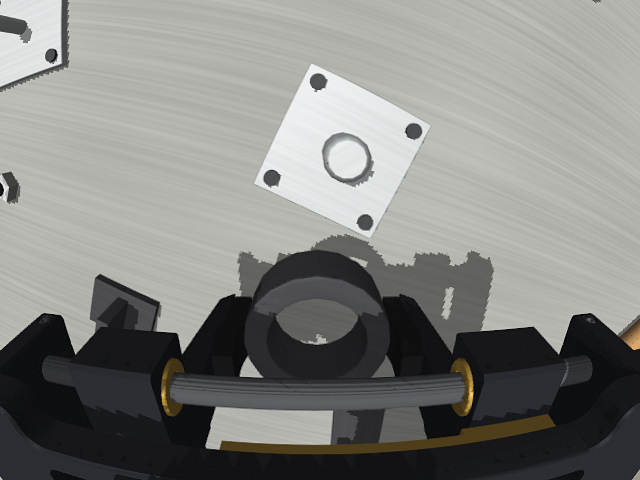

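```bash
python3 - <<'E'
from h import *
d=dict(np.load("w6.npz"));c=d["tool_pos"];R=Ro.from_quat(d["eef_rot"]).as_matrix();print(c,R.round(3))
P=castw(d,d,[(318,81),(413,131),(365,222),(272,178)],.008);print(P.mean(0))
Q=castw(d,d,[(311,64),(430,125),(371,238),(254,184)],.008);print(Q.mean(0))
g=cv2.cvtColor(d["img"],cv2.COLOR_RGB2GRAY)
print(castw(d,d,[(347,158)],.046))
for h in(0.0085,-.0215):
  for a in (0,90,180,270):
    p=c+[0,0,h]+.03*(np.cos(np.radians(a))*R[:,0]+np.sin(np.radians(a))*R[:,2]);print(h,a,projw(d,d,p).round())
cv2.imwrite("pics/c6.png",cv2.resize(d["img"][110:420,230:410,::-1],None,fx=3,fy=1.9,interpolation=cv2.INTER_CUBIC))
E
```

```text
[ 0.56384207 -0.25996193  0.10594122] [[-0.955 -0.003  0.296]
 [-0.296 -0.003 -0.955]
 [ 0.004 -1.     0.002]]
[ 0.62897319 -0.25684785  0.008     ]
[ 0.62908192 -0.25672831  0.008     ]
[[ 0.62984731 -0.2560997   0.046     ]]
0.0085 0 [[317. 398.]]
0.0085 90 [[391. 342.]]
0.0085 180 [[316. 274.]]
0.0085 270 [[242. 342.]]
-0.0215 0 [[316. 358.]]
-0.0215 90 [[380. 306.]]
-0.0215 180 [[316. 246.]]
-0.0215 270 [[253. 306.]]
```

View pics/c6.png

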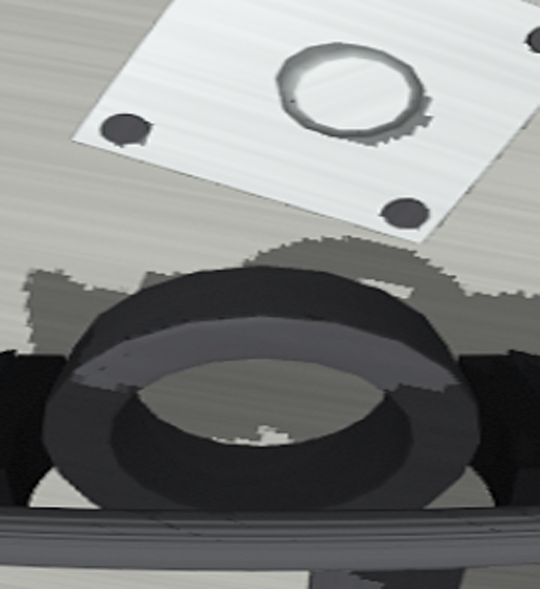

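Emit:
send_rows(
  motion=[
    [[0,0,0,-0.6,0,0.15,1],[0,0,0,-0.7,0,0.2,1],[0,0,0,-0.7,0,0.2,1],[0,0,0,-0.7,0,0.2,1],[0,0,0,-0.5,0,0.1,1]],
  ],
)

```text
clock: 9.25
tool_pos: [0.6319, -0.2504, 0.1065]
eef_rot: [-0.109, 0.699, -0.698, 0.107]
contact_force: [-0.1, 0.4, -2.9]
opening: 0.66
```

Emit:
send_rows(
  motion=[
    [[0,0,0,0,0,0,1],[0,0,0,0,0,0,1],[0,0,0,0,0.1,0,1],[0,0,0,0,0.3,0,1],[0,0,0,0,0.3,0,1]],
  ],
)

```text
clock: 9.67
tool_pos: [0.6303, -0.2529, 0.0928]
eef_rot: [0.108, -0.699, 0.699, -0.106]
contact_force: [0.2, -0.9, -3.3]
opening: 0.658
```

```bash
python3 snap.py w7;  python3 -c "
from plant import get_state;s=get_state();print(s['clock'],s['tool_pos'],s['contact_force'],s['opening'])"
```

```text
9.7167 [ 0.62955032 -0.25256007  0.09122194] [ 0.38768032 -0.18379236 -3.8471018 ] 0.6607677016160244
```

View pics/w7.png

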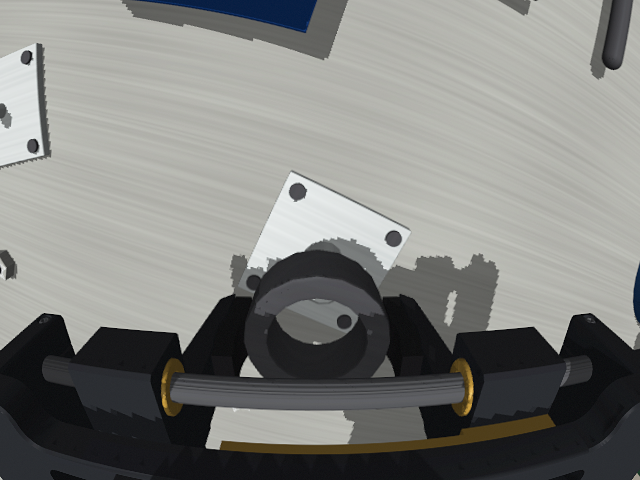

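```bash
python3 - <<'E'
from h import *
d=dict(np.load("w7.npz"));c=d["tool_pos"];R=Ro.from_quat(d["eef_rot"]).as_matrix()
P=castw(d,d,[(298,191),(394,238),(254,283),(344,321)],.008);m=P.mean(0);print(c,m,(m-c)@R)
E
```

```text
[ 0.63032748 -0.25286398  0.09278562] [ 0.6291902  -0.25721659  0.008     ] [0.00218064 0.08479096 0.00381801]
```

Emit:
send_rows(
  motion=[
    [[0,0,0,0.04,0,0.1,1],[0,0,0,0,0.3,0.1,1],[0,0,0,0,0.4,0,1],[0,0,0,0,0.4,0,1],[0,0,0,0,0.4,0,1]],
  ],
)

```text
clock: 10.13
tool_pos: [0.6314, -0.2566, 0.0622]
eef_rot: [-0.108, 0.699, -0.699, 0.107]
contact_force: [-0.5, -0.6, -4.0]
opening: 0.664
```

Emit:
send_rows(
  motion=[
    [[0,0,0,0,0.4,0,1],[0,0,0,0,0.4,0,1],[0,0,0,0,0.3,0,1],[0,0,0,0,0.2,0,1],[0,0,0,0,0,0,1]],
  ],
)

```text
clock: 10.55
tool_pos: [0.631, -0.2564, 0.036]
eef_rot: [-0.109, 0.699, -0.699, 0.106]
contact_force: [-1.0, 0.8, -2.9]
opening: 0.66
```

```bash
 python3 -c "
from plant import get_state;s=get_state();print(s['clock'],s['tool_pos'],s['contact_force'],s['opening'])"
```

```text
10.55 [ 0.63098193 -0.25641636  0.03599129] [-0.97105586  0.787748   -2.94531835] 0.6599359015666181
```

Emit:
send_rows(
  motion=[
    [[0,0,0,0,0.1,0,1],[0,0,0,0,0.1,0,1],[0,0,0,0,0.1,0,1],[0,0,0,0,0,0,1],[0,0,0,0,0,0,1]],
  ],
)

```text
clock: 10.97
tool_pos: [0.6316, -0.2567, 0.0313]
eef_rot: [0.108, -0.699, 0.699, -0.107]
contact_force: [0.0, -0.2, -3.4]
opening: 0.661
```

Emit:
send_rows(
  motion=[
    [[0,0,0,0,0.1,0,1],[0,0,0,0,0,0,1],[0,0,0,0,0,0,-1],[0,0,0,0,0,0,-1],[0,0,0,0,0,0,-1]],
  ],
)

```text
clock: 11.38
tool_pos: [0.632, -0.2569, 0.0297]
eef_rot: [0.108, -0.699, 0.699, -0.107]
contact_force: [0.2, 0.2, -0.3]
opening: 0.868
```

Emit:
send_rows(
  motion=[
    [[0,0,0,0,0,0,-1],[0,0,0,0,-0.3,0,-1],[0,0,0,0,-0.8,0,-1],[0,0,0,0,-1,0,-1],[0,0,0,0,-1,0,-1]],
  ],
)

```text
clock: 11.8
tool_pos: [0.6318, -0.2567, 0.093]
eef_rot: [0.108, -0.699, 0.699, -0.107]
contact_force: [0.7, -0.8, 0.0]
opening: 1.003
```

```bash
python3 snap.py w8;  python3 -c "
from plant import get_state;s=get_state();print(s['clock'],s['tool_pos'],s['contact_force'],s['opening'])"
```

```text
11.85 [ 0.63463495 -0.25763108  0.09776088] [0.61465369 0.12188118 1.74643698] 0.9988993823254373
```

View pics/w8.png

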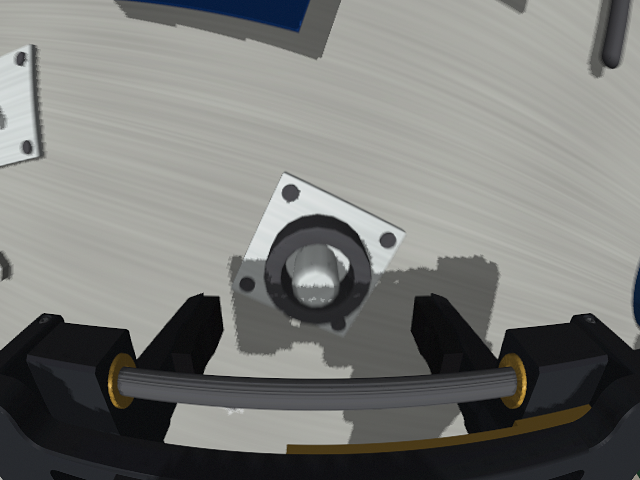

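Emit:
send_rows(
  motion=[
    [[0,-1,0,0,-0.6,0,-1],[0,-1,0,0,-0.6,0,-1],[0,-1,0,0,-0.6,0,-1],[0,-1,0,0,-0.6,0,-1],[0,-1,0,0,-0.6,0,-1]],
  ],
)

```text
clock: 12.27
tool_pos: [0.6321, -0.2569, 0.1533]
eef_rot: [0.246, -0.663, 0.664, -0.245]
contact_force: [0.1, -0.2, 0.1]
opening: 0.996
```

Emit:
send_rows(
  motion=[
    [[0,-1,0,0,-0.6,0,-1],[0,-1,0,0,-0.6,0,-1],[0,-1,0,0,-0.6,0,-1],[0,-1,0,0,-0.6,0,-1],[0,0,0,0,0,0,-1]],
  ],
)

```text
clock: 12.68
tool_pos: [0.6335, -0.2572, 0.2031]
eef_rot: [0.346, -0.615, 0.617, -0.348]
contact_force: [0.6, -0.4, 0.4]
opening: 1.003
```

Emit:
send_rows(
  motion=[
    [[0,0,0,-0.65,0,-1,-1],[0,0,0,-0.65,0,-1,-1],[0,0,0,-0.65,0,-1,-1],[0,0,0,-0.65,0,-1,-1],[0,0,0,-0.65,0,-1,-1]],
  ],
)

```text
clock: 13.1
tool_pos: [0.5794, -0.1484, 0.1995]
eef_rot: [0.346, -0.617, 0.617, -0.345]
contact_force: [0.1, 0.0, 0.8]
opening: 0.996
```

Emit:
send_rows(
  motion=[
    [[0,0,0,-0.65,0,-1,-1],[0,0,0,-0.65,0,-1,-1],[0,0,0,-0.65,0,-1,-1],[0,0,0,-0.65,0,-1,-1],[0,0,0,-0.65,0,-1,-1]],
  ],
)

```text
clock: 13.52
tool_pos: [0.5278, -0.0409, 0.1996]
eef_rot: [0.346, -0.617, 0.617, -0.345]
contact_force: [-0.1, -0.0, -0.6]
opening: 0.996
```

Emit:
send_rows(
  motion=[
    [[0,0,0,-0.65,0,-1,-1],[0,0,0,-0.65,0,-1,-1],[0,0,0,-0.65,0,-1,-1],[0,0,0,-0.65,0,-1,-1],[0,0,0,-0.65,0,-1,-1]],
  ],
)

```text
clock: 13.93
tool_pos: [0.4762, 0.0666, 0.1996]
eef_rot: [0.346, -0.617, 0.617, -0.345]
contact_force: [0.5, 0.8, -0.1]
opening: 1.004
```

Emit:
send_rows(
  motion=[
    [[0,0,0,-0.65,0,-1,-1],[0,0,0,-0.65,0,-1,-1],[0,0,0,-0.65,0,-1,-1],[0,0,0,-0.65,0,-1,-1],[0,0,0,-0.65,0,-1,-1]],
  ],
)

```text
clock: 14.35
tool_pos: [0.4245, 0.1742, 0.1996]
eef_rot: [-0.346, 0.617, -0.617, 0.346]
contact_force: [0.5, -0.4, -0.1]
opening: 1.003
```

Emit:
send_rows(
  motion=[
    [[0,0,0,-0.65,0,-1,-1],[0,0,0,-0.65,0,-1,-1],[0,0,0,-0.65,0,-1,-1],[0,0,0,-0.65,0,-1,-1],[0,0,0,-0.65,0,-1,-1]],
  ],
)

```text
clock: 14.77
tool_pos: [0.3728, 0.2817, 0.1996]
eef_rot: [-0.346, 0.617, -0.617, 0.346]
contact_force: [0.7, 0.3, 0.3]
opening: 1.0
```

Emit:
send_rows(
  motion=[
    [[0,0,0,-0.6,0,-0.7,-1],[0,0,0,0,0,0,-1],[0,0,0,0,0,0,-1],[0,0,0,0,0,0,-1],[0,0,0,0,0,0,-1]],
  ],
)

```text
clock: 15.18
tool_pos: [0.3682, 0.2965, 0.1993]
eef_rot: [0.346, -0.616, 0.617, -0.345]
contact_force: [0.0, -0.2, -0.1]
opening: 0.997
```

```bash
python3 snap.py w9;  python3 -c "
from plant import get_state;s=get_state();print(s['clock'],s['tool_pos'],s['contact_force'],s['q'])"
```

```text
15.2333 [0.36824156 0.29665952 0.19933122] [ 0.09999832 -0.04450487  0.56239434] [-0.57782613  0.59546611 -0.30869306  2.06348418  0.34242292  0.5327884
 -1.68320105]
```

View pics/w9.png

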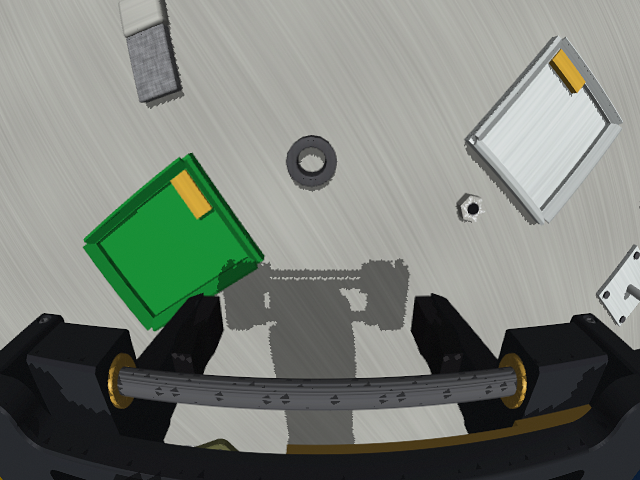

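```bash
python3 ring.py w9 311 162 32; python3 - <<'E'
from h import *
d=dict(np.load("w9.npz"));R=Ro.from_quat(d["eef_rot"]).as_matrix();c=d["tool_pos"]
r=castw(d,d,[(311,161)],.03);print(c,r,((r-c)@R))
g=castw(d,d,[(263,262),(188,155)],.02);print(((g-r)@R).round(4))
b=castw(d,d,[(560,37),(620,123),(545,223),(466,140)],.022);print(b.round(4),b.mean(0))
E
```

```text
0 387.09576416015625 337.84930419921875 24.974382400512695 ((387.3462829589844, 338.0106506347656), (43.753021240234375, 48.87150955200195), 149.36944580078125)
0.015 388.23260498046875 339.24957275390625 23.840173721313477 ((388.4718933105469, 339.40350341796875), (41.76591491699219, 46.651939392089844), 149.36940002441406)
0.03 389.3694763183594 340.6498107910156 22.70596694946289 ((389.5975341796875, 340.79638671875), (39.77881622314453, 44.43238067626953), 149.36940002441406)
[0.36818691 0.29652502 0.19930121] [[0.3901354  0.34185451 0.03      ]] [[-0.05051781  0.16918387 -0.00491602]]
[[ 0.0917  0.0102 -0.0442]
 [-0.0071  0.01   -0.1066]]
[[0.658  0.3326 0.022 ]
 [0.6951 0.2249 0.022 ]
 [0.5592 0.1773 0.022 ]
 [0.5153 0.2903 0.022 ]] [0.60692994 0.25626145 0.022     ]
```

Emit:
send_rows(
  motion=[
    [[0,0,0,-0.5,0.6,-0.04,-1],[0,0,0,-0.5,0.8,-0.04,-1],[0,0,0,-0.5,0.9,-0.04,-1],[0,0,0,-0.5,0.9,-0.04,-1],[0,0,0,-0.4,0.8,-0.04,-1]],
  ],
)

```text
clock: 15.65
tool_pos: [0.39, 0.3408, 0.1183]
eef_rot: [0.346, -0.617, 0.617, -0.346]
contact_force: [-0.1, -0.3, -0.6]
opening: 0.999
```

Emit:
send_rows(
  motion=[
    [[0,0,0,0,0.8,0,-1],[0,0,0,0,0.6,0,-1],[0,0,0,0,0.5,0,-1],[0,0,0,0,0.2,0,-1],[0,0,0,0,0,0,-1]],
  ],
)

```text
clock: 16.07
tool_pos: [0.3889, 0.3404, 0.0766]
eef_rot: [0.347, -0.616, 0.617, -0.345]
contact_force: [-0.1, 0.2, -0.1]
opening: 0.999
```

```bash
python3 snap.py w10; python3 - <<'E'
from h import *
d=dict(np.load("w10.npz"));R=Ro.from_quat(d["eef_rot"]).as_matrix();c=d["tool_pos"];print(c)
for h in(.03,0):
  for a in (0,90,180,270):
    p=c+[0,0,h-c[2]]+.021*(np.cos(np.radians(a))*R[:,0]+np.sin(np.radians(a))*R[:,2]);print(h,a,projw(d,d,p).round())
E
```

```text
[0.38890483 0.34038961 0.07662634]
0.03 0 [[317. 318.]]
0.03 90 [[357. 283.]]
0.03 180 [[317. 246.]]
0.03 270 [[278. 283.]]
0 0 [[317. 293.]]
0 90 [[352. 262.]]
0 180 [[317. 229.]]
0 270 [[283. 262.]]
```

View pics/w10.png

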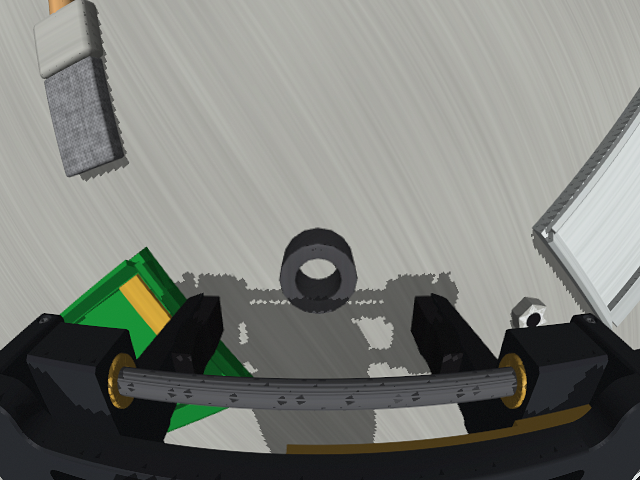

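Emit:
send_rows(
  motion=[
    [[0,0,0,-0.05,0.4,0,-1],[0,0,0,0,0.6,0,-1],[0,0,0,0,0.6,0,-1],[0,0,0,0,0.6,0,-1],[0,0,0,0,0.4,0,-1]],
  ],
)

```text
clock: 16.53
tool_pos: [0.3895, 0.3423, 0.0247]
eef_rot: [-0.347, 0.616, -0.616, 0.346]
contact_force: [0.4, 0.9, -0.6]
opening: 1.003
```

Emit:
send_rows(
  motion=[
    [[0,0,0,0,0.15,0,-1],[0,0,0,0,0,0,1],[0,0,0,0,0,0,1],[0,0,0,0,0,0,1],[0,0,0,0,0,0,1]],
  ],
)

```text
clock: 16.95
tool_pos: [0.3896, 0.3424, 0.0229]
eef_rot: [-0.347, 0.617, -0.616, 0.346]
contact_force: [-0.9, -0.2, -1.2]
opening: 0.719
```

Emit:
send_rows(
  motion=[
    [[0,0,0,0,0,0,1],[0,0,0,0,0,0,1],[0,0,0,0,0,0,1],[0,0,0,0,0,0,1],[0,0,0,0,0,0,1]],
  ],
)

```text
clock: 17.37
tool_pos: [0.3896, 0.3421, 0.0225]
eef_rot: [-0.347, 0.616, -0.616, 0.346]
contact_force: [0.3, 0.3, 2.0]
opening: 0.462
```

Emit:
send_rows(
  motion=[
    [[0,0,0,0,-0.3,0,1],[0,0,0,0,-0.8,0,1],[0,0,0,0,-1,0,1],[0,0,0,0,-1,0,1],[0,0,0,0,-1,0,1]],
  ],
)

```text
clock: 17.78
tool_pos: [0.389, 0.3418, 0.1051]
eef_rot: [0.348, -0.616, 0.616, -0.346]
contact_force: [1.4, 0.2, -2.2]
opening: 0.462
```

Emit:
send_rows(
  motion=[
    [[0,0,0,0.25,-0.3,0.5,1],[0,0,0,0.48,0,0.98,1],[0,0,0,0.48,0,0.98,1],[0,0,0,0.48,0,0.98,1],[0,0,0,0.48,0,0.98,1]],
  ],
)

```text
clock: 18.2
tool_pos: [0.4426, 0.2581, 0.1105]
eef_rot: [-0.348, 0.616, -0.616, 0.346]
contact_force: [0.4, 0.4, -2.1]
opening: 0.461
```

Emit:
send_rows(
  motion=[
    [[0,0,0,0.48,0,0.98,1],[0,0,0,0.48,0,0.98,1],[0,0,0,0.48,0,0.98,1],[0,0,0,0.48,0,0.98,1],[0,0,0,0.48,0,0.98,1]],
  ],
)

```text
clock: 18.62
tool_pos: [0.5014, 0.1661, 0.1103]
eef_rot: [-0.348, 0.616, -0.616, 0.346]
contact_force: [-0.1, -0.0, -2.3]
opening: 0.458
```

Emit:
send_rows(
  motion=[
    [[0,0,0,0.48,0,0.98,1],[0,0,0,0.48,0,0.98,1],[0,0,0,0.48,0,0.98,1],[0,0,0,0.48,0,0.98,1],[0,0,0,0.48,0,0.98,1]],
  ],
)

```text
clock: 19.03
tool_pos: [0.5601, 0.0741, 0.1102]
eef_rot: [-0.348, 0.616, -0.616, 0.346]
contact_force: [0.8, 0.2, -2.6]
opening: 0.464
```

Emit:
send_rows(
  motion=[
    [[0,0,0,0.48,0,0.98,1],[0,0,0,0.48,0,0.98,1],[0,0,0,0.48,0,0.98,1],[0,0,0,0.48,0,0.98,1],[0,0,0,0.48,0,0.98,1]],
  ],
)

```text
clock: 19.45
tool_pos: [0.6187, -0.0178, 0.11]
eef_rot: [-0.348, 0.617, -0.616, 0.346]
contact_force: [1.2, 0.9, -1.6]
opening: 0.462
```

Emit:
send_rows(
  motion=[
    [[0,0,0,0.48,0,0.9,1],[0,0,0,0.2,0,0.4,1],[0,0,0,0,0,0,1],[0,0,0,0,0,0,1],[0,0,0,0,0,0,1]],
  ],
)

```text
clock: 19.87
tool_pos: [0.6331, -0.0394, 0.1101]
eef_rot: [-0.348, 0.617, -0.615, 0.347]
contact_force: [-0.2, 0.4, -2.9]
opening: 0.464
```

```bash
python3 snap.py w11;  python3 -c "
from plant import get_state;s=get_state();print(s['clock'],s['tool_pos'],s['contact_force'],s['opening'])"
```

```text
19.9167 [ 0.63323551 -0.0393297   0.11015348] [-0.35375474  1.03885575 -2.01813797] 0.4619764336949248
```

View pics/w11.png

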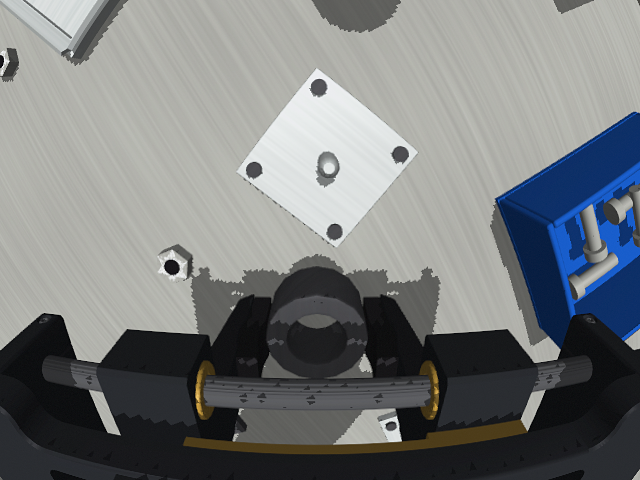

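```bash
python3 - <<'E'
from h import *
d=dict(np.load("w11.npz"));c=d["tool_pos"];R=Ro.from_quat(d["eef_rot"]).as_matrix()
P=castw(d,d,[(318,87),(400,154),(334,231),(254,170)],.008);m=P.mean(0);print(c,m,(m-c)@R)
t=castw(d,d,[(328,168)],.046)[0];print(t,(t-c)@R)
for h in(.0075,-.0225):
  for a in (0,90,180,270):
    p=c+[0,0,h]+.021*(np.cos(np.radians(a))*R[:,0]+np.sin(np.radians(a))*R[:,2]);print(h,a,projw(d,d,p).round())
E
```

```text
[ 0.63311506 -0.03942095  0.11007215] [0.66806552 0.00741169 0.008     ] [-0.05820457  0.10202874  0.00599334]
[0.66808838 0.00784815 0.046     ] [-0.05857292  0.06402935  0.00567417]
0.0075 0 [[317. 381.]]
0.0075 90 [[370. 341.]]
0.0075 180 [[317. 295.]]
0.0075 270 [[265. 341.]]
-0.0225 0 [[317. 343.]]
-0.0225 90 [[362. 305.]]
-0.0225 180 [[317. 264.]]
-0.0225 270 [[273. 305.]]
```

Emit:
send_rows(
  motion=[
    [[0,0,0,-0.5,0,0.06,1],[0,0,0,-0.7,0,0.06,1],[0,0,0,-0.7,0,0.06,1],[0,0,0,-0.6,0,0.06,1],[0,0,0,-0.4,0,0.05,1]],
  ],
)

```text
clock: 20.33
tool_pos: [0.67, 0.0084, 0.1103]
eef_rot: [-0.348, 0.616, -0.615, 0.348]
contact_force: [-0.4, -0.2, -2.2]
opening: 0.461
```

Emit:
send_rows(
  motion=[
    [[0,0,0,0,0.2,0,1],[0,0,0,0,0.4,0,1],[0,0,0,0,0.4,0,1],[0,0,0,0,0.2,0,1],[0,0,0,0,0,0,1]],
  ],
)

```text
clock: 20.75
tool_pos: [0.6676, 0.0036, 0.0841]
eef_rot: [-0.348, 0.617, -0.616, 0.345]
contact_force: [0.5, 0.0, -2.6]
opening: 0.463
```

```bash
python3 snap.py w12;  python3 -c "
from plant import get_state;s=get_state();print(s['clock'],s['tool_pos'],s['contact_force'],s['opening'])"
```

```text
20.8 [0.66816729 0.00388495 0.08488196] [ 0.50349919  0.11798086 -2.08831952] 0.4622559613005406
```

View pics/w12.png

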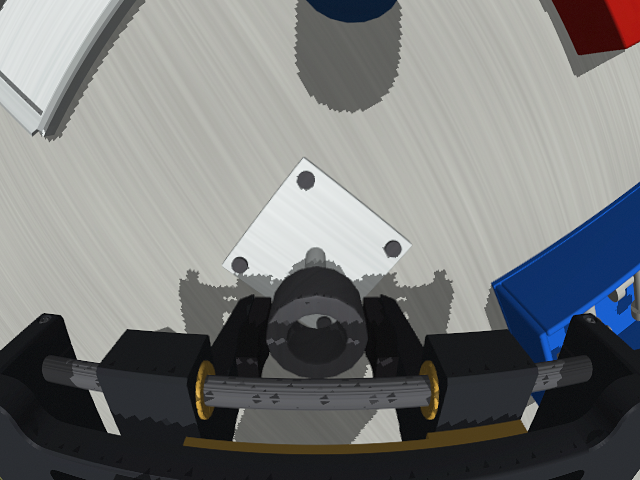

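```bash
python3 - <<'E'
from h import *
d=dict(np.load("w12.npz"));c=d["tool_pos"];R=Ro.from_quat(d["eef_rot"]).as_matrix()
P=castw(d,d,[(306,180),(393,249),(324,323),(240,265)],.008);m=P.mean(0);print(c,m,(m-c)@R, ((P[1]+P[3])/2-c)@R)
print(projw(d,d,[m+[0,0,.038],m]))
E
```

```text
[0.66757999 0.0035548  0.08410363] [0.66837225 0.00712389 0.008     ] [-0.00378051  0.07609209 -0.00091106] [-0.00361996  0.07609261 -0.00086603]
[[315.22421211 284.60388591]
 [315.70432017 257.03833079]]
```

Emit:
send_rows(
  motion=[
    [[0,0,0,-0.18,0,-0.04,1],[0,0,0,0,0.2,0,1],[0,0,0,0,0.4,0,1],[0,0,0,0,0.4,0,1],[0,0,0,0,0.4,0,1]],
  ],
)

```text
clock: 21.22
tool_pos: [0.6701, 0.0082, 0.0571]
eef_rot: [-0.347, 0.616, -0.616, 0.346]
contact_force: [0.1, 0.5, -1.6]
opening: 0.462
```

Emit:
send_rows(
  motion=[
    [[0,0,0,0,0.4,0,1],[0,0,0,0,0.4,0,1],[0,0,0,0,0.2,0,1],[0,0,0,0,0,0,1],[0,0,0,0,0,0,1]],
  ],
)

```text
clock: 21.63
tool_pos: [0.6702, 0.0084, 0.0377]
eef_rot: [-0.347, 0.616, -0.616, 0.346]
contact_force: [0.8, -0.2, -1.9]
opening: 0.466
```

```bash
python3 snap.py w13;  python3 -c "
from plant import get_state;s=get_state();print(s['clock'],s['tool_pos'],s['contact_force'],s['opening'])"
```

```text
21.6833 [0.67052343 0.00845167 0.03818185] [ 0.67749689  0.41778211 -2.31851894] 0.461055001574262
```

View pics/w13.png

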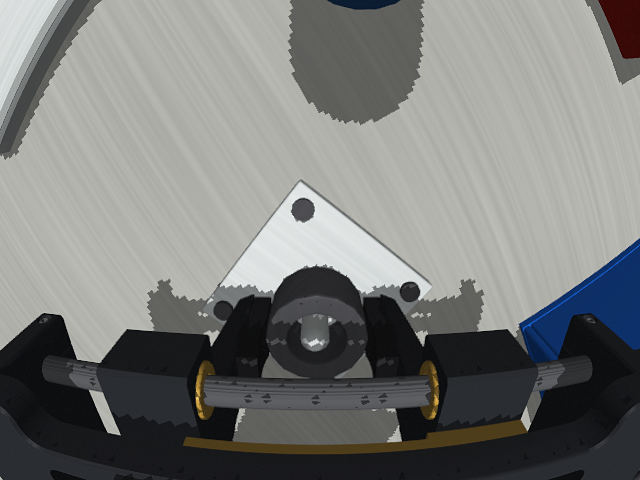

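The post now stands in the bore (315,335). I lower it the last 7 mm and release.

Emit:
send_rows(
  motion=[
    [[0,0,0,0,0.12,0,1],[0,0,0,0,0.12,0,1],[0,0,0,0,0.1,0,1],[0,0,0,0,0,0,1],[0,0,0,0,0,0,1]],
  ],
)

```text
clock: 22.1
tool_pos: [0.6702, 0.0083, 0.0311]
eef_rot: [-0.347, 0.616, -0.616, 0.346]
contact_force: [0.1, 1.0, -1.7]
opening: 0.467
```

Emit:
send_rows(
  motion=[
    [[0,0,0,0,0,0,-1],[0,0,0,0,0,0,-1],[0,0,0,0,0,0,-1],[0,0,0,0,0,0,-1],[0,0,0,0,-0.3,0,-1]],
  ],
)

```text
clock: 22.52
tool_pos: [0.6696, 0.0082, 0.0366]
eef_rot: [-0.348, 0.617, -0.616, 0.346]
contact_force: [-0.7, -0.4, -1.3]
opening: 0.814
```

Emit:
send_rows(
  motion=[
    [[0,0,0,0,-0.8,0,-1],[0,0,0,0,-1,0,-1],[0,0,0,0,-1,0,-1],[0,0,0,0,-1,0,-1],[0,0,0,0,-1,0,-1]],
  ],
)

```text
clock: 22.93
tool_pos: [0.6707, 0.0085, 0.1359]
eef_rot: [0.347, -0.616, 0.616, -0.347]
contact_force: [0.6, 0.3, -0.3]
opening: 1.001
```

```bash
python3 snap.py w14;  python3 -c "
from plant import get_state;s=get_state();print(s['clock'],s['tool_pos'],s['contact_force'],s['opening'])"
```

```text
22.9833 [0.67329715 0.00899823 0.14020913] [ 0.4872046  -0.10166402  2.73445596] 0.9989991089407423
```

View pics/w14.png

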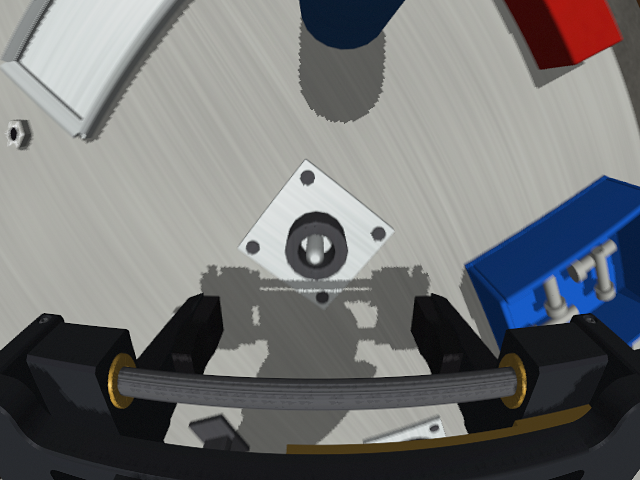

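Emit:
send_rows(
  motion=[
    [[0,0,0,1,-0.22,-0.2,-1],[0,0,0,1,-0.22,-0.2,-1],[0,0,0,1,-0.22,-0.2,-1],[0,0,0,1,-0.22,-0.2,-1],[0,0,0,1,-0.22,-0.2,-1]],
  ],
)

```text
clock: 23.4
tool_pos: [0.6011, -0.0673, 0.1569]
eef_rot: [0.347, -0.616, 0.617, -0.347]
contact_force: [-0.2, 0.5, 0.2]
opening: 1.001
```

Emit:
send_rows(
  motion=[
    [[0,0,0,1,-0.22,-0.2,-1],[0,0,0,1,-0.22,-0.2,-1],[0,0,0,1,-0.22,-0.2,-1],[0,0,0,1,-0.22,-0.2,-1],[0,0,0,1,-0.22,-0.2,-1]],
  ],
)

```text
clock: 23.82
tool_pos: [0.5321, -0.1424, 0.179]
eef_rot: [0.347, -0.616, 0.617, -0.347]
contact_force: [0.0, -1.0, -0.4]
opening: 1.002
```

Emit:
send_rows(
  motion=[
    [[0,0,0,1,-0.22,-0.2,-1],[0,0,0,1,-0.22,-0.2,-1],[0,0,0,1,-0.22,-0.2,-1],[0,0,0,1,-0.22,-0.2,-1],[0,0,0,1,-0.22,-0.2,-1]],
  ],
)

```text
clock: 24.23
tool_pos: [0.4631, -0.2176, 0.201]
eef_rot: [0.347, -0.616, 0.617, -0.346]
contact_force: [-0.2, -0.1, -0.2]
opening: 1.002
```

Emit:
send_rows(
  motion=[
    [[0,0,0,1,0,-0.2,-1],[0,0,0,1,0,-0.2,-1],[0,0,0,1,0,-0.2,-1],[0,0,0,1,0,-0.2,-1],[0,0,0,1,0,-0.2,-1]],
  ],
)

```text
clock: 24.65
tool_pos: [0.3941, -0.2927, 0.201]
eef_rot: [0.347, -0.616, 0.617, -0.346]
contact_force: [-0.5, -0.6, 0.3]
opening: 1.002
```

Emit:
send_rows(
  motion=[
    [[0,0,0,1,0,-0.2,-1],[0,0,0,1,0,-0.2,-1],[0,0,0,1,0,-0.2,-1],[0,0,0,0.9,0,-0.2,-1],[0,1,0,0,0,0,-1]],
  ],
)

```text
clock: 25.07
tool_pos: [0.3367, -0.3537, 0.2005]
eef_rot: [0.321, -0.63, 0.631, -0.318]
contact_force: [0.4, -0.1, -0.3]
opening: 0.997
```

Emit:
send_rows(
  motion=[
    [[0,1,0,0,0,0,-1],[0,1,0,0,0,0,-1],[0,1,0,0,0,0,-1],[0,1,0,0,0,0,-1],[0,1,0,0,0,0,-1]],
  ],
)

```text
clock: 25.48
tool_pos: [0.3406, -0.3504, 0.201]
eef_rot: [0.189, -0.681, 0.682, -0.189]
contact_force: [0.1, -0.5, -0.3]
opening: 0.999
```

Emit:
send_rows(
  motion=[
    [[0,1,0,0,0,0,-1],[0,1,0,0,0,0,-1],[0,1,0,0,0,0,-1],[0,0.5,0,0,0,0,-1],[0,0,0,0,0,0,-1]],
  ],
)

```text
clock: 25.9
tool_pos: [0.3407, -0.3504, 0.201]
eef_rot: [0.093, -0.7, 0.702, -0.093]
contact_force: [-0.1, -0.8, 0.3]
opening: 0.999
```

```bash
python3 snap.py x;python3 snap.py w15;  python3 -c "
from plant import get_state;s=get_state();print(s['clock'],s['tool_pos'],s['q'],s['opening'])"
```

```text
26.0 [ 0.34058874 -0.35030087  0.20066295] [ 0.89715444  0.6073445  -0.30366832  2.02081224  0.33024212  0.55943247
 -0.9417453 ] 0.9962043716618257
```

View pics/w15.png

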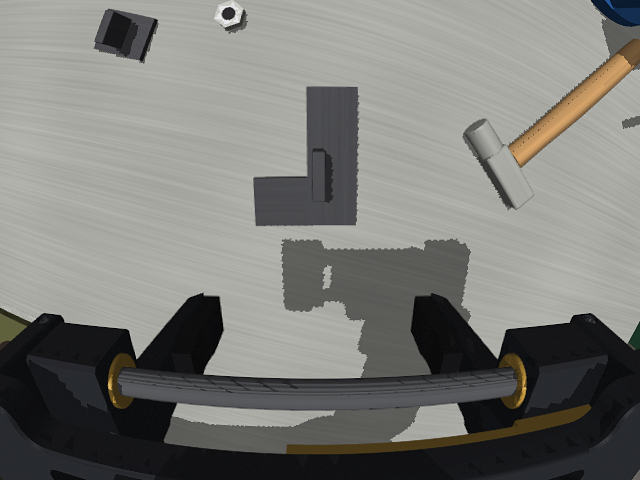

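```bash
cat > rig.py <<'E'
from h import *
def rigid(M,W):
    A,_=cv2.estimateAffinePartial2D(np.float64(M),np.float64(W),method=cv2.LMEDS)
    m=M.mean(0);w=W.mean(0);U,S,V=np.linalg.svd((M-m).T@(W-w));R=(U@V).T
    if np.linalg.det(R)<0: R=(U@np.diag([1,-1])@V).T
    t=w-R@m;return t,np.degrees(np.arctan2(R[1,0],R[0,0])),np.linalg.norm(M@R.T+t-W,axis=1)
E
python3 - <<'E'
from rig import *
d=dict(np.load("w15.npz"));c=d["tool_pos"];R=Ro.from_quat(d["eef_rot"]).as_matrix()
P=castw(d,d,[(307,87),(358,87),(357,225),(256,226),(254,178),(307,177)],.008)[:,:2]
M=np.array([(74,10),(74,-34),(-50,-34),(-50,58),(-6,58),(-6,10)])/1e3
t,a,e=rigid(M,P);print(t,a,e.round(4));print("toolz ang",np.degrees(np.arctan2(R[1,2],R[0,2])))
print("tool offs",(np.r_[t,.2]-c)@R,c)
# lug top
L=castw(d,d,[(313,149),(325,149),(327,202),(315,203)],.044);print(L.mean(0))
E
```

```text
Traceback (most recent call last):
  File "rig.py", line 3, in rigid
    A,_=cv2.estimateAffinePartial2D(np.float64(M),np.float64(W),method=cv2.LMEDS)
        ~~~~~~~~~~~~~~~~~~~~~~~~~~~^^^^^^^^^^^^^^^^^^^^^^^^^^^^^^^^^^^^^^^^^^^^^^
cv2.error: OpenCV(4.12.0) /io/opencv/modules/calib3d/src/ptsetreg.cpp:1108: error: (-215:Assertion failed) count >= 0 && to.checkVector(2) == count in function 'estimateAffinePartial2D'
```

```bash
sed -i '/estimateAffine/d' rig.py
python3 - <<'E'
from rig import *
d=dict(np.load("w15.npz"));c=d["tool_pos"];R=Ro.from_quat(d["eef_rot"]).as_matrix()
P=castw(d,d,[(307,87),(358,87),(357,225),(256,226),(254,178),(307,177)],.008)[:,:2]
M=np.array([(74,10),(74,-34),(-50,-34),(-50,58),(-6,58),(-6,10)])/1e3
t,a,e=rigid(M,P);print(t,a,e.round(4));print("toolz ang",np.degrees(np.arctan2(R[1,2],R[0,2])))
print("tool offs",(np.r_[t,.2]-c)@R,c)
L=castw(d,d,[(313,149),(325,149),(327,202),(315,203)],.044);print(L.mean(0))
E
```

```text
[ 0.37911674 -0.34252497] 15.58109633501152 [0.0006 0.0005 0.0004 0.     0.0005 0.0007]
toolz ang -74.75488648349679
tool offs [-0.03916005  0.00082172  0.00254301] [ 0.34066634 -0.35036703  0.20084906]
[ 0.37998052 -0.34279193  0.044     ]
```

Emit:
send_rows(
  motion=[
    [[0,0,0,-0.4,0.6,0.025,-1],[0,0,0,-0.4,0.8,0.025,-1],[0,0,0,-0.4,0.9,0.025,-1],[0,0,0,-0.4,0.9,0.025,-1],[0,0,0,-0.37,0.8,0.025,-1]],
  ],
)

```text
clock: 26.42
tool_pos: [0.3798, -0.3418, 0.1182]
eef_rot: [-0.094, 0.701, -0.701, 0.093]
contact_force: [0.8, 0.6, 0.2]
opening: 1.001
```

Emit:
send_rows(
  motion=[
    [[0,0,0,0,0.8,0,-1],[0,0,0,0,0.6,0,-1],[0,0,0,0,0.4,0,-1],[0,0,0,0,0.2,0,-1],[0,0,0,0,0,0,-1]],
  ],
)

```text
clock: 26.83
tool_pos: [0.3787, -0.3419, 0.0789]
eef_rot: [-0.094, 0.701, -0.701, 0.093]
contact_force: [-0.2, 0.1, 1.0]
opening: 1.001
```

```bash
python3 snap.py w16; python3 - <<'E'
from rig import *
d=dict(np.load("w16.npz"));c=d["tool_pos"];R=Ro.from_quat(d["eef_rot"]).as_matrix()
print(c,(np.r_[.3795,-.3426,c[2]]-c)@R)
E
```

```text
[ 0.37872412 -0.341938    0.07892474] [-5.75037489e-04 -2.19050327e-06  8.42360742e-04]
```

View pics/w16.png

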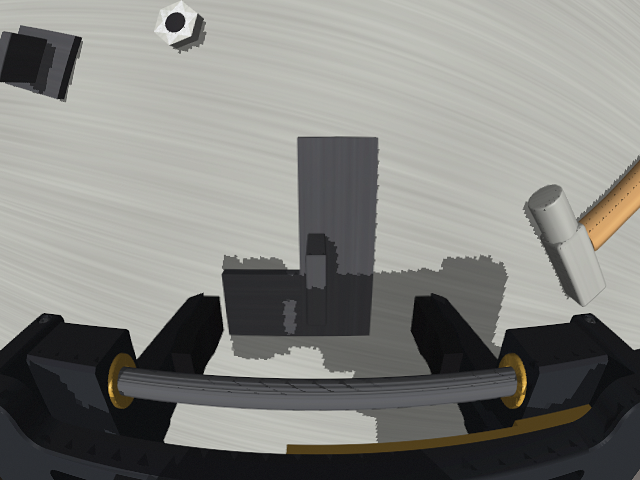

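Emit:
send_rows(
  motion=[
    [[0,0,0,-0.03,0.4,0.04,-1],[0,0,0,0,0.6,0,-1],[0,0,0,0,0.6,0,-1],[0,0,0,0,0.5,0,-1],[0,0,0,0,0.4,0,-1]],
  ],
)

```text
clock: 27.3
tool_pos: [0.3796, -0.3432, 0.0292]
eef_rot: [0.094, -0.701, 0.701, -0.093]
contact_force: [-0.2, -0.2, -0.5]
opening: 0.999
```

Emit:
send_rows(
  motion=[
    [[0,0,0,0,0.1,0,-1],[0,0,0,0,0,0,1],[0,0,0,0,0,0,1],[0,0,0,0,0,0,1],[0,0,0,0,0,0,1]],
  ],
  force=45,
)

```text
clock: 27.72
tool_pos: [0.3797, -0.3433, 0.0283]
eef_rot: [0.094, -0.701, 0.701, -0.093]
contact_force: [-0.1, -0.3, -0.4]
opening: 0.723
```

Emit:
send_rows(
  motion=[
    [[0,0,0,0,0,0,1],[0,0,0,0,0,0,1],[0,0,0,0,0,0,1],[0,0,0,0,0,0,1],[0,0,0,0,0,0,1]],
  ],
)

```text
clock: 28.13
tool_pos: [0.3795, -0.3431, 0.0279]
eef_rot: [0.094, -0.701, 0.701, -0.093]
contact_force: [0.1, 0.2, -0.3]
opening: 0.343
```

Emit:
send_rows(
  motion=[
    [[0,0,0,0,0,0,1],[0,0,0,0,0,0,1],[0,0,0,0,0,0,1],[0,0,0,0,0,0,1],[0,0,0,0,0,0,1]],
  ],
)

```text
clock: 28.55
tool_pos: [0.3792, -0.3424, 0.0278]
eef_rot: [-0.094, 0.701, -0.701, 0.093]
contact_force: [-0.4, 2.3, 1.9]
opening: 0.109
```

Emit:
send_rows(
  motion=[
    [[0,0,0,0,-0.2,0,1],[0,0,0,0,-0.5,0,1],[0,0,0,0,-0.8,0,1],[0,0,0,0,-1,0,1],[0,0,0,0,-1,0,1]],
  ],
)

```text
clock: 28.97
tool_pos: [0.379, -0.343, 0.0987]
eef_rot: [-0.094, 0.701, -0.701, 0.092]
contact_force: [0.5, -0.8, -7.1]
opening: 0.108
```

```bash
python3 snap.py w17; python3 -c "
from plant import get_state;s=get_state();print(s['clock'],s['tool_pos'],s['contact_force'],s['moment'],s['opening'])"
```

```text
29.0167 [ 0.38035826 -0.34437005  0.10204428] [-0.6222284   0.2017315  -3.80849662] [-0.06631555  0.04420948  0.03598579] 0.1082285862890603
```

View pics/w17.png

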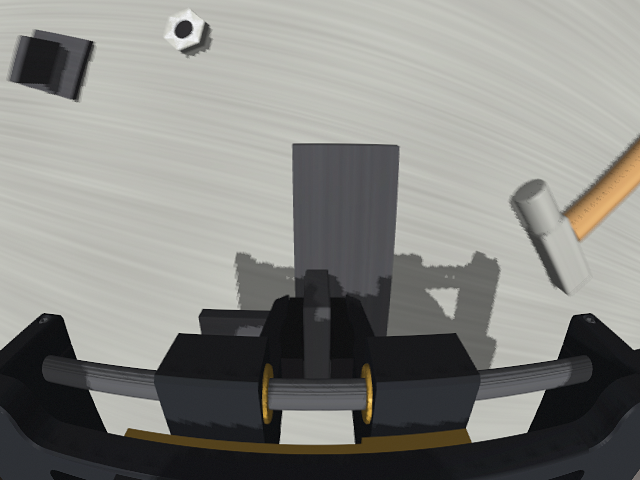

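Emit:
send_rows(
  motion=[
    [[0,0,0,-0.2,-0.5,-0.5,1],[0,0,0,-0.44,-0.5,-0.98,1],[0,0,0,-0.44,-0.5,-0.98,1],[0,0,0,-0.44,-0.5,-0.98,1],[0,0,0,-0.44,-0.4,-0.98,1]],
  ],
)

```text
clock: 29.43
tool_pos: [0.3939, -0.2456, 0.146]
eef_rot: [-0.094, 0.701, -0.701, 0.093]
contact_force: [-0.0, 0.1, -6.2]
opening: 0.109
```

Emit:
send_rows(
  motion=[
    [[0,0,0,-0.44,0,-0.98,1],[0,0,0,-0.44,0,-0.98,1],[0,0,0,-0.44,0,-0.98,1],[0,0,0,-0.44,0,-0.98,1],[0,0,0,-0.44,0,-0.98,1]],
  ],
)

```text
clock: 29.85
tool_pos: [0.4106, -0.1395, 0.1455]
eef_rot: [-0.094, 0.701, -0.701, 0.093]
contact_force: [0.1, 0.1, -5.8]
opening: 0.108
```

Emit:
send_rows(
  motion=[
    [[0,0,0,-0.44,0,-0.98,1],[0,0,0,-0.44,0,-0.98,1],[0,0,0,-0.44,0,-0.98,1],[0,0,0,-0.44,0,-0.98,1],[0,0,0,-0.44,0,-0.98,1]],
  ],
)

```text
clock: 30.27
tool_pos: [0.4273, -0.0335, 0.1454]
eef_rot: [-0.094, 0.701, -0.701, 0.093]
contact_force: [0.5, 0.4, -6.3]
opening: 0.108
```

Emit:
send_rows(
  motion=[
    [[0,0,0,-0.44,0,-0.98,1],[0,0,0,-0.44,0,-0.98,1],[0,0,0,-0.44,0,-0.98,1],[0,0,0,-0.44,0,-0.98,1],[0,0,0,-0.44,0,-0.98,1]],
  ],
)

```text
clock: 30.68
tool_pos: [0.4439, 0.0725, 0.1452]
eef_rot: [0.095, -0.701, 0.701, -0.093]
contact_force: [-0.0, -1.4, -6.5]
opening: 0.108
```

Emit:
send_rows(
  motion=[
    [[0,0,0,-0.44,0,-0.98,1],[0,0,0,-0.44,0,-0.98,1],[0,0,0,-0.44,0,-0.98,1],[0,0,0,-0.44,0,-0.98,1],[0,-0.7,0,-0.2,0,-0.6,1]],
  ],
)

```text
clock: 31.1
tool_pos: [0.4586, 0.1719, 0.1452]
eef_rot: [-0.115, 0.698, -0.697, 0.114]
contact_force: [1.0, 1.4, -5.4]
opening: 0.108
```

Emit:
send_rows(
  motion=[
    [[0,0,0,0,0,0,1],[0,0,0,0,0,0,1],[0,0,0,0,0,0,1],[0,0,0,0,0,0,1],[0,0,0,0,0,0,1]],
  ],
)

```text
clock: 31.52
tool_pos: [0.4588, 0.1669, 0.1454]
eef_rot: [0.113, -0.698, 0.699, -0.111]
contact_force: [0.1, -0.9, -5.8]
opening: 0.109
```

```bash
python3 snap.py w18; python3 - <<'E'
from plant import get_state,imaging
import cv2,numpy as np
s=get_state();print(s['clock'],s['tool_pos'],s['contact_force'],s['opening'])
d=imaging.snapshot("top");cv2.imwrite("pics/top1.png",d["img"][:,:,::-1]);np.savez("top1.npz",**d)
E
```

```text
31.5667 [0.45887231 0.16718338 0.14546019] [ 0.29822643 -0.25616992 -6.20218469] 0.11147721631285575
```

View pics/w18.png

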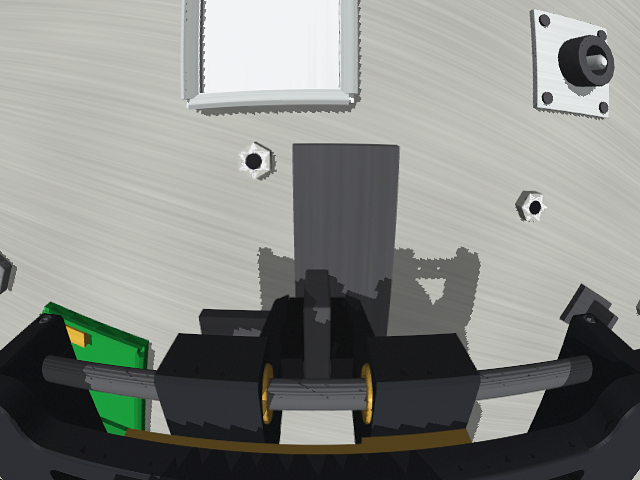

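View pics/top1.png

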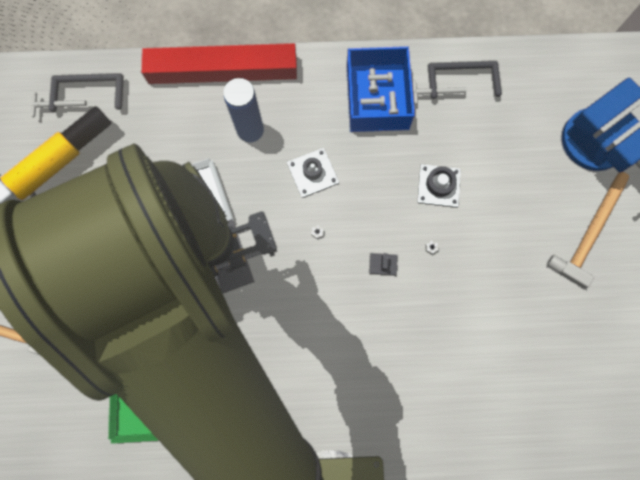

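Emit:
send_rows(
  motion=[
    [[0,0,0,-0.9,-0.9,-0.2,1],[0,0,0,-1,-1,-0.2,1],[0,0,0,-1,-1,-0.2,1],[0,0,0,-1,-1,-0.2,1],[0,0,0,-0.9,-0.9,-0.2,1]],
  ],
)

```text
clock: 32.03
tool_pos: [0.5448, 0.2175, 0.2426]
eef_rot: [0.113, -0.698, 0.698, -0.112]
contact_force: [0.9, -0.0, -6.4]
opening: 0.106
```

Emit:
send_rows(
  motion=[
    [[0,0,0,0,0,0,1],[0,0,0,0,0,0,1],[0,0,0,0,0,0,1],[0,0,0,0,0,0,1],[0,0,0,0,0,0,1]],
  ],
)

```text
clock: 32.45
tool_pos: [0.5426, 0.2167, 0.2402]
eef_rot: [0.114, -0.698, 0.699, -0.111]
contact_force: [-0.4, -0.4, -6.2]
opening: 0.11
```

```bash
python3 snap.py w19; python3 - <<'E'
from plant import get_state
s=get_state();print(s['clock'],s['tool_pos'],s['contact_force'],s['opening'])
E
```

```text
32.5 [0.54285582 0.21695041 0.24045387] [-0.06870247 -0.52930476 -6.3088103 ] 0.10951167356081751
```

View pics/w19.png

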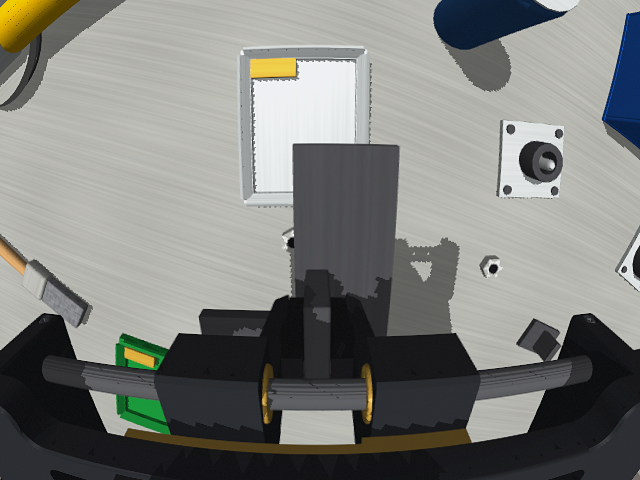

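```bash
python3 - <<'E'
import cv2
im=cv2.imread("pics/w19.png");cv2.imwrite("pics/c19.png",cv2.resize(im[40:215,230:380],None,fx=4,fy=3.4,interpolation=cv2.INTER_CUBIC))
E
```

```text
(no output)
```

View pics/c19.png

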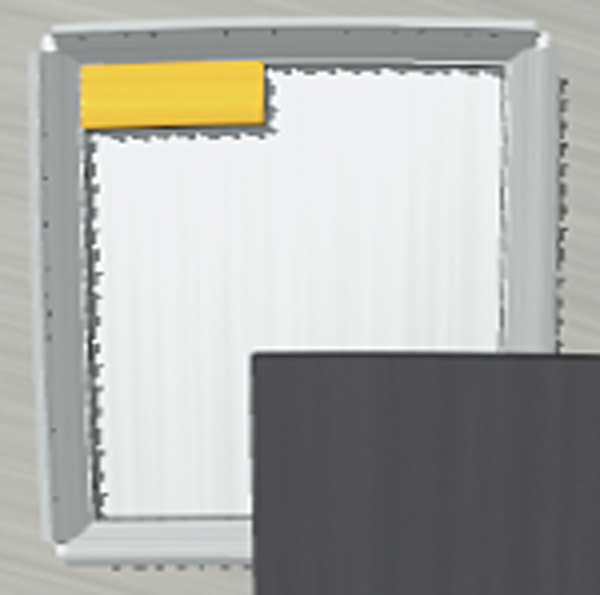

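```bash
python3 - <<'E'
from rig import *
d=dict(np.load("w19.npz"));c=d["tool_pos"];R=Ro.from_quat(d["eef_rot"]).as_matrix()
T=[((80,64),(66,50),.015),((263,60),(66,7),.015),((265,125),(48,7),.015),((82,130),(48,50),.015),((98,520),(-66,50),.005),((500,66),(66,-50),.005),((42,35),(78,62),.022),((545,33),(78,-62),.022),((57,556),(-78,62),.022)]
P=np.array([castw(d,d,[(p[0]/4+230-.4,p[1]/3.4+40-.4)],z)[0,:2] for p,_,z in T]);M=np.array([m for _,m,_ in T])/1e3
for sl in (slice(0,9),slice(0,6),slice(6,9)):
    t,a,e=rigid(M[sl],P[sl]);print(t,a,(e*1e3).round(1))
t,a,e=rigid(M,P)
print("toolz",np.degrees(np.arctan2(R[1,2],R[0,2])))
ca,sa=np.cos(np.radians(a)),np.sin(np.radians(a))
g=t+np.array([[ca,-sa],[sa,ca]])@[-.012,-.012];print("target",g,(np.r_[g,c[2]]-c)@R,c)
# held plate pose via far-edge corners z = c-.0278+.008
Q=castw(d,d,[(293,144.5),(399,146)],c[2]-.0198);print(((Q-c)@R).round(4))
E
```

```text
[0.61169295 0.25247019] 18.393531045826233 [1.3 0.7 0.2 0.2 0.9 1.3 4.8 5.9 5.9]
[0.61189174 0.25304472] 18.37386475895464 [0.8 0.3 0.7 0.5 0.7 0.7]
[0.61124109 0.25136377] 18.324105918221655 [3.6 6.2 6.2]
toolz -71.6353436103539
target [0.60409252 0.23729674] [-0.06489087 -0.00031363 -0.00016024] [0.54255627 0.21669967 0.24024172]
[[-0.0741  0.0194 -0.0094]
 [-0.074   0.0195  0.0338]]
```

Emit:
send_rows(
  motion=[
    [[0,0,0,-0.6,0.6,-0.01,1],[0,0,0,-0.7,0.9,-0.01,1],[0,0,0,-0.7,1,0,1],[0,0,0,-0.7,1,0,1],[0,0,0,-0.55,1,0,1]],
  ],
)

```text
clock: 32.92
tool_pos: [0.606, 0.2386, 0.1499]
eef_rot: [0.113, -0.698, 0.698, -0.112]
contact_force: [-0.3, 0.6, -5.6]
opening: 0.109
```

Emit:
send_rows(
  motion=[
    [[0,0,0,0,0.9,0,1],[0,0,0,0,0.7,0,1],[0,0,0,0,0.4,0,1],[0,0,0,0,0.2,0,1],[0,0,0,0,0,0,1]],
  ],
)

```text
clock: 33.33
tool_pos: [0.6046, 0.2382, 0.1064]
eef_rot: [0.114, -0.698, 0.698, -0.112]
contact_force: [-0.3, -0.2, -5.6]
opening: 0.113
```

Emit:
send_rows(
  motion=[
    [[0,0,0,0,0,0,1],[0,0,0,0,0,0,1],[0,0,0,0,0,0,1],[0,0,0,0,0,0,1],[0,0,0,0,0,0,1]],
  ],
)

```text
clock: 33.75
tool_pos: [0.6055, 0.2387, 0.1078]
eef_rot: [0.113, -0.698, 0.698, -0.113]
contact_force: [-0.1, 0.3, -5.2]
opening: 0.109
```

```bash
python3 snap.py w20; python3 - <<'E'
from plant import get_state
s=get_state();print(s['clock'],s['tool_pos'],s['contact_force'],s['opening'])
import cv2
im=cv2.imread("pics/w20.png");cv2.imwrite("pics/c20.png",cv2.resize(im[60:400,170:430],None,fx=2.2,fy=1.7,interpolation=cv2.INTER_CUBIC))
E
```

```text
33.8 [0.60545461 0.23860721 0.10769467] [-0.37459988 -0.20953335 -6.79544266] 0.11129888183165085
```

View pics/w20.png

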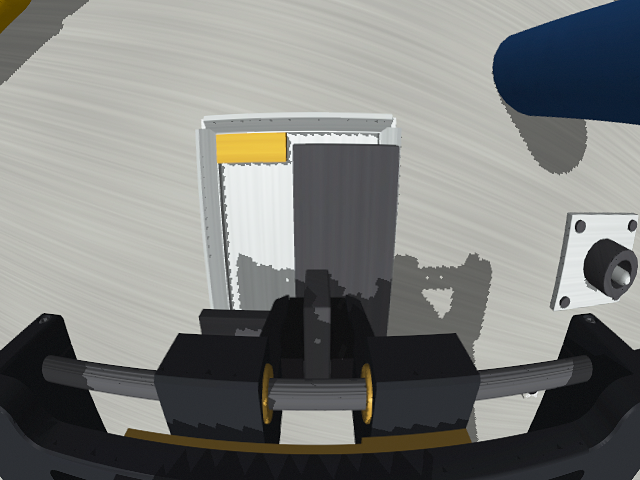

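View pics/c20.png

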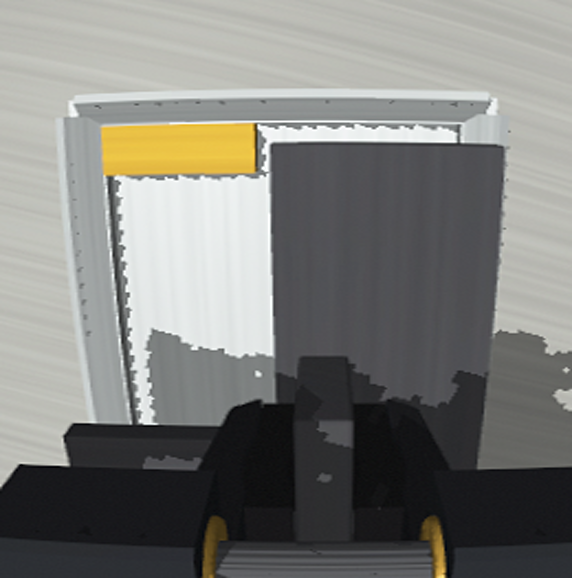

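```bash
python3 - <<'E'
from rig import *
d=dict(np.load("w20.npz"));c=d["tool_pos"];R=Ro.from_quat(d["eef_rot"]).as_matrix()
T=[((102,125),(66,50),.015),((256,123),(66,7),.015),((257,174),(48,7),.015),((106,175),(48,50),.015),((461,126),(66,-50),.005)]
P=np.array([castw(d,d,[(p[0]/2.2+170-.3,p[1]/1.7+60-.3)],z)[0,:2] for p,_,z in T]);M=np.array([m for _,m,_ in T])/1e3
t,a,e=rigid(M,P);print(t,a,(e*1e3).round(1))
print("toolz",np.degrees(np.arctan2(R[1,2],R[0,2])))
ca,sa=np.cos(np.radians(a)),np.sin(np.radians(a))
for t in (t,np.array([.6118,.253])):
    g=t+np.array([[ca,-sa],[sa,ca]])@[-.012,-.012];print("target",g,(np.r_[g,c[2]]-c)@R,c)
E
```

```text
[0.61182413 0.25322021] 17.4923083243576 [0.4 0.3 0.2 0.4 0.2]
toolz -71.61652111790448
target [0.60398598 0.23816818] [ 1.63463139e-03  8.57465320e-07 -1.82072036e-05] [0.60554293 0.23866643 0.10784861]
target [0.60396185 0.23794798] [1.72698160e-03 8.90049835e-07 1.83149337e-04] [0.60554293 0.23866643 0.10784861]
```

Emit:
send_rows(
  motion=[
    [[0,0,0,0.08,0.2,0,1],[0,0,0,0,0.5,0,1],[0,0,0,0,0.6,0,1],[0,0,0,0,0.6,0,1],[0,0,0,0,0.5,0,1]],
  ],
)

```text
clock: 34.22
tool_pos: [0.6028, 0.2376, 0.057]
eef_rot: [0.114, -0.698, 0.698, -0.112]
contact_force: [-0.4, 0.2, -7.3]
opening: 0.111
```

Emit:
send_rows(
  motion=[
    [[0,0,0,0,0.4,0,1],[0,0,0,0,0.3,0,1],[0,0,0,0,0.2,0,1],[0,0,0,0,0.1,0,1],[0,0,0,0,0,0,1]],
  ],
)

```text
clock: 34.63
tool_pos: [0.6036, 0.238, 0.0389]
eef_rot: [0.114, -0.698, 0.698, -0.112]
contact_force: [-0.1, 0.1, -6.1]
opening: 0.111
```

Emit:
send_rows(
  motion=[
    [[0,0,0,0,0.05,0,1],[0,0,0,0,0.05,0,1],[0,0,0,0,0.05,0,1],[0,0,0,0,0,0,1],[0,0,0,0,0,0,1]],
  ],
)

```text
clock: 35.05
tool_pos: [0.6037, 0.238, 0.0364]
eef_rot: [0.113, -0.698, 0.698, -0.113]
contact_force: [0.0, 1.7, -5.8]
opening: 0.109
```

```bash
python3 snap.py w21; python3 - <<'E'
from plant import get_state
s=get_state();print(s['clock'],s['tool_pos'],s['contact_force'],s['opening'])
E
```

```text
35.1 [0.60371988 0.23800415 0.03637184] [ 0.34910409 -0.47397912 -6.06540763] 0.1121841818994137
```

View pics/w21.png

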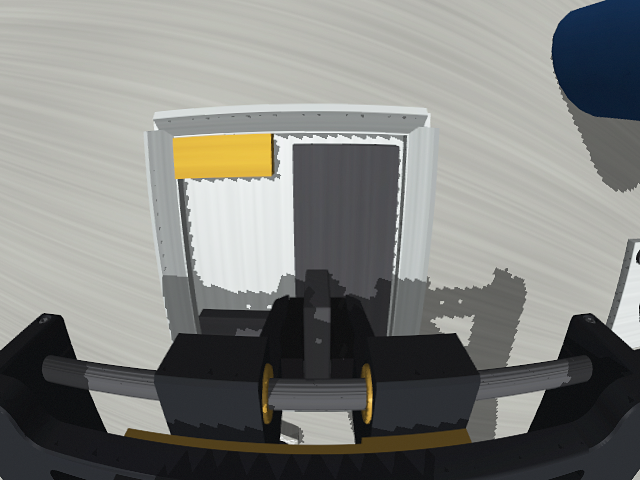

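Emit:
send_rows(
  motion=[
    [[0,0,0,0,0.06,0,1],[0,0,0,0,0.06,0,1],[0,0,0,0,0.04,0,1],[0,0,0,0,0,0,1],[0,0,0,0,0,0,1]],
  ],
)

```text
clock: 35.52
tool_pos: [0.6036, 0.238, 0.033]
eef_rot: [0.114, -0.698, 0.698, -0.112]
contact_force: [0.1, -0.1, -6.4]
opening: 0.116
```

Emit:
send_rows(
  motion=[
    [[0,0,0,0,0.05,0,1],[0,0,0,0,0.03,0,1],[0,0,0,0,0,0,1],[0,0,0,0,0,0,1],[0,0,0,0,0,0,1]],
  ],
)

```text
clock: 35.93
tool_pos: [0.6037, 0.238, 0.0329]
eef_rot: [0.113, -0.698, 0.698, -0.112]
contact_force: [-3.2, -1.8, 5.5]
opening: 0.11
```

Emit:
send_rows(
  motion=[
    [[0,0,0,0,0,0,0.4],[0,0,0,0,0,0,0.4],[0,0,0,0,0,0,0.4],[0,0,0,0,0,0,0.4],[0,0,0,0,0,0,0.4]],
  ],
)

```text
clock: 36.35
tool_pos: [0.6039, 0.2381, 0.0315]
eef_rot: [0.113, -0.698, 0.698, -0.113]
contact_force: [-0.1, 0.2, 0.2]
opening: 0.299
```

Emit:
send_rows(
  motion=[
    [[0,0,0,0,-0.3,0,0.4],[0,0,0,0,-0.6,0,0.4],[0,0,0,0,-1,0,0.4],[0,0,0,0,-1,0,0.4],[0,0,0,0,-1,0,0.4]],
  ],
)

```text
clock: 36.77
tool_pos: [0.604, 0.238, 0.1113]
eef_rot: [0.113, -0.698, 0.698, -0.113]
contact_force: [0.2, -0.3, 0.1]
opening: 0.299
```

Emit:
send_rows(
  motion=[
    [[0,0,0,0.5,-1,0,0],[0,0,0,1,-1,0,0],[0,0,0,1,-1,0,-1],[0,0,0,1,-1,0,-1],[0,0,0,0.5,-0.5,0,-1]],
  ],
)

```text
clock: 37.18
tool_pos: [0.5267, 0.2124, 0.2029]
eef_rot: [-0.113, 0.698, -0.698, 0.113]
contact_force: [0.7, -0.2, -0.3]
opening: 0.651
```

```bash
python3 snap.py x;python3 snap.py w22; python3 - <<'E'
from plant import get_state
s=get_state();print(s['clock'],s['tool_pos'],s['contact_force'],s['opening'])
E
```

```text
37.2833 [0.52771159 0.21283991 0.20254496] [ 0.2802444  -0.17466298 -0.44607256] 0.7480460965006228
```

View pics/w22.png

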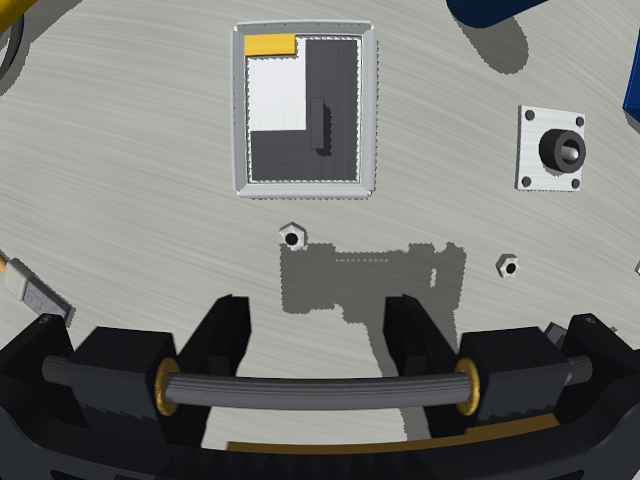

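Emit:
send_rows(
  motion=[
    [[0,0,0,0.2,0,0.5,-1],[0,0,0,0.39,0,0.96,-1],[0,0,0,0.39,0,0.96,-1],[0,0,0,0.39,0,0.96,-1],[0,0,0,0.39,0,0.96,-1]],
  ],
)

```text
clock: 37.7
tool_pos: [0.5224, 0.1175, 0.1987]
eef_rot: [0.114, -0.698, 0.698, -0.112]
contact_force: [0.7, 0.4, -0.5]
opening: 0.999
```

Emit:
send_rows(
  motion=[
    [[0,0,0,0.39,0,0.96,-1],[0,0,0,0.39,0,0.96,-1],[0,0,0,0.39,0,0.96,-1],[0,0,0,0.39,0,0.96,-1],[0,0,0,0.39,0,0.96,-1]],
  ],
)

```text
clock: 38.12
tool_pos: [0.5155, 0.0139, 0.1987]
eef_rot: [0.113, -0.698, 0.698, -0.112]
contact_force: [0.5, -0.4, -0.3]
opening: 0.996
```

Emit:
send_rows(
  motion=[
    [[0,0,0,0.39,0,0.96,-1],[0,0,0,0.39,0,0.96,-1],[0,0,0,0.39,0,0.96,-1],[0,0,0,0.39,0,0.96,-1],[0,0,0,0.39,0,0.96,-1]],
  ],
)

```text
clock: 38.53
tool_pos: [0.5085, -0.0896, 0.1988]
eef_rot: [0.113, -0.698, 0.698, -0.112]
contact_force: [0.6, -0.2, -0.6]
opening: 1.003
```

Emit:
send_rows(
  motion=[
    [[0,-1,0,0.39,0,0.96,-1],[0,-1,0,0.3,0,0.6,-1],[0,-1,0,0,0,0,-1],[0,-1,0,0,0,0,-1],[0,-1,0,0,0,0,-1]],
  ],
)

```text
clock: 38.95
tool_pos: [0.5063, -0.1231, 0.1988]
eef_rot: [-0.251, 0.662, -0.661, 0.249]
contact_force: [-0.7, -0.9, 0.2]
opening: 0.997
```

Emit:
send_rows(
  motion=[
    [[0,-1,0,0,0,0,-1],[0,-1,0,0,0,0,-1],[0,-1,0,0,0,0,-1],[0,-1,0,0,0,0,-1],[0,-1,0,0,0,0,-1]],
  ],
)

```text
clock: 39.37
tool_pos: [0.5064, -0.1227, 0.1988]
eef_rot: [-0.377, 0.599, -0.598, 0.376]
contact_force: [-0.1, -0.4, 0.4]
opening: 0.998
```

Emit:
send_rows(
  motion=[
    [[0,-1,0,0,0,0,-1],[0,-1,0,0,0,0,-1],[0,-1,0,0,0,0,-1],[0,-1,0,0,0,0,-1],[0,-1,0,0,0,0,-1]],
  ],
)

```text
clock: 39.78
tool_pos: [0.5064, -0.1227, 0.1987]
eef_rot: [-0.489, 0.512, -0.511, 0.487]
contact_force: [-0.7, 0.8, 0.3]
opening: 0.996
```

Emit:
send_rows(
  motion=[
    [[0,-1,0,0,0,0,-1],[0,-1,0,0,0,0,-1],[0,-1,0,0,0,0,-1],[0,-1,0,0,0,0,-1],[0,-1,0,0,0,0,-1]],
  ],
)

```text
clock: 40.2
tool_pos: [0.5064, -0.1227, 0.1987]
eef_rot: [0.58, -0.405, 0.404, -0.579]
contact_force: [0.2, -0.4, -0.4]
opening: 0.996
```

Emit:
send_rows(
  motion=[
    [[0,-1,0,0,0,0,-1],[0,-1,0,0,0,0,-1],[0,-1,0,0,0,0,-1],[0,-1,0,0,0,0,-1],[0,-1,0,0,0,0,-1]],
  ],
)

```text
clock: 40.62
tool_pos: [0.5064, -0.1227, 0.1987]
eef_rot: [0.649, -0.282, 0.281, -0.648]
contact_force: [0.2, -0.8, 0.3]
opening: 1.002
```

Emit:
send_rows(
  motion=[
    [[0,-1,0,0,0,0,-1],[0,-1,0,0,0,0,-1],[0,-1,0,0,0,0,-1],[0,-1,0,0,0,0,-1],[0,-1,0,0,0,0,-1]],
  ],
)

```text
clock: 41.03
tool_pos: [0.5063, -0.1227, 0.1987]
eef_rot: [0.692, -0.148, 0.146, -0.692]
contact_force: [0.1, 0.2, 0.1]
opening: 0.994
```

Emit:
send_rows(
  motion=[
    [[0,-1,0,0,0,0,-1],[0,-1,0,0,0,0,-1],[0,-1,0,0,0,0,-1],[0,-0.7,0,0,0,0,-1],[0,0,0,0,0,0,-1]],
  ],
)

```text
clock: 41.45
tool_pos: [0.5062, -0.1227, 0.1986]
eef_rot: [-0.706, 0.045, -0.043, 0.706]
contact_force: [-0.9, -0.1, 0.2]
opening: 1.006
```

```bash
python3 snap.py x;python3 snap.py w23; python3 - <<'E'
from plant import get_state
s=get_state();print(s['clock'],s['tool_pos'],s['contact_force'],s['q'])
E
```

```text
41.55 [ 0.50625356 -0.1222821   0.19896412] [-0.09067167 -0.32766267 -0.53323035] [ 0.67438821  0.77825594 -0.90902975  1.9112209   0.80790172  0.87219826
  0.78289661]
```

View pics/w23.png

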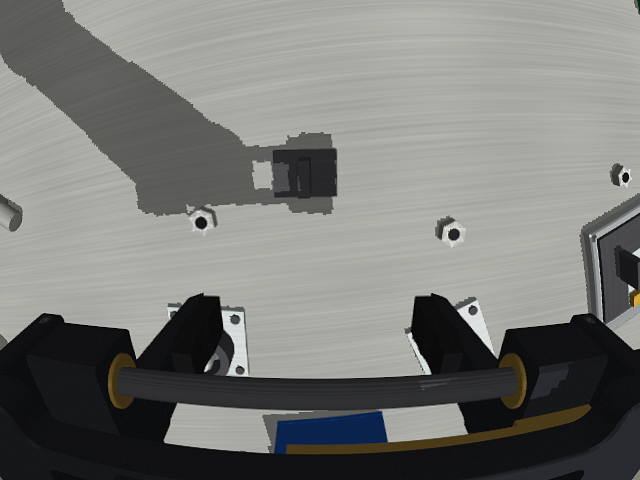

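```bash
python3 - <<'E'
import cv2,numpy as np
im=cv2.imread("pics/w23.png")[125:220,250:350];im=np.clip(im.astype(float)*2,0,255).astype(np.uint8);cv2.imwrite("pics/c23.png",cv2.resize(im,None,fx=6,fy=6,interpolation=cv2.INTER_CUBIC))
E
```

```text
(no output)
```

View pics/c23.png

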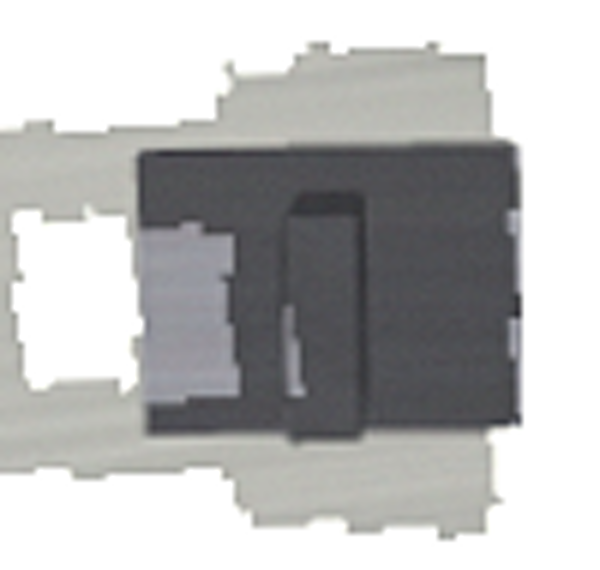

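```bash
python3 - <<'E'
from rig import *
d=dict(np.load("w23.npz"));c=d["tool_pos"];R=Ro.from_quat(d["eef_rot"]).as_matrix()
f=lambda p:np.array(p)/6+[250-.4,125-.4]
P=castw(d,d,f([(138,152),(508,147),(511,419),(146,427)]),.008)[:,:2]
print(np.linalg.norm(np.diff(P,axis=0),axis=1))
M=np.array([(-28,21),(28,21),(28,-21),(-28,-21)])/1e3
t,a,e=rigid(M,P[[0,1,2,3]]*1);print(t,a,e)
M2=M*[1,-1];t,a,e=rigid(M2,P);print(t,a,e)
print("toolz",np.degrees(np.arctan2(R[1,2],R[0,2])),(np.r_[t,c[2]]-c)@R,c)
L=castw(d,d,f([(288,213),(363,213),(361,438),(290,438)]),.044);print(L.mean(0),(L.mean(0)-c)@R, np.degrees(np.arctan2(*(L[1]-L[0])[[1,0]])))
E
```

```text
[0.05324686 0.04012943 0.05385379]
[ 0.46529577 -0.12911101] 83.40856162940284 [0.00152314 0.00165081 0.00143824 0.00122493]
[ 0.46529577 -0.12911101] 83.49192396766786 [0.04143629 0.04105566 0.04111002 0.0413639 ]
toolz 82.68132387255568 [-0.03976468  0.00010036 -0.01181306] [ 0.50624145 -0.12245975  0.19876395]
[ 0.46567232 -0.12787338  0.044     ] [-0.03914982  0.15486348 -0.01056593] 82.35026152801917
```

Emit:
send_rows(
  motion=[
    [[0,0,0,-0.4,0.6,-0.11,-1],[0,0,0,-0.4,0.8,-0.11,-1],[0,0,0,-0.4,0.9,-0.11,-1],[0,0,0,-0.4,0.9,-0.11,-1],[0,0,0,-0.37,0.8,-0.11,-1]],
  ],
)

```text
clock: 41.97
tool_pos: [0.4652, -0.128, 0.1187]
eef_rot: [0.706, -0.046, 0.044, -0.706]
contact_force: [0.4, -0.0, 0.8]
opening: 1.002
```

Emit:
send_rows(
  motion=[
    [[0,0,0,0,0.8,0,-1],[0,0,0,0,0.6,0,-1],[0,0,0,0,0.4,0,-1],[0,0,0,0,0.2,0,-1],[0,0,0,0,0,0,-1]],
  ],
)

```text
clock: 42.38
tool_pos: [0.4654, -0.1277, 0.079]
eef_rot: [0.706, -0.045, 0.044, -0.706]
contact_force: [0.2, 0.5, 0.5]
opening: 0.997
```

```bash
python3 snap.py w24; python3 - <<'E'
from rig import *
d=dict(np.load("w24.npz"));c=d["tool_pos"];R=Ro.from_quat(d["eef_rot"]).as_matrix()
print(c,(np.r_[.4655,-.1285,c[2]]-c)@R)
E
```

```text
[ 0.46538753 -0.12772092  0.0790133 ] [ 2.09379845e-04 -1.35304797e-08 -7.58796789e-04]
```

View pics/w24.png

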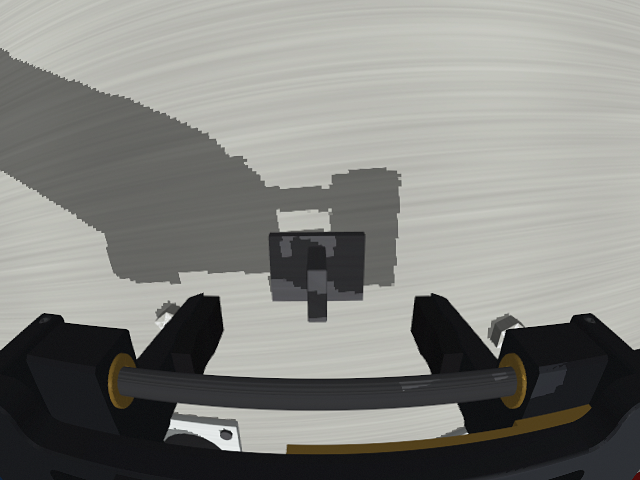

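Emit:
send_rows(
  motion=[
    [[0,0,0,0,0.4,-0.03,-1],[0,0,0,0,0.6,0,-1],[0,0,0,0,0.6,0,-1],[0,0,0,0,0.5,0,-1],[0,0,0,0,0.4,0,-1]],
  ],
)

```text
clock: 42.85
tool_pos: [0.466, -0.1284, 0.0298]
eef_rot: [0.706, -0.045, 0.044, -0.705]
contact_force: [0.3, 0.1, 0.4]
opening: 0.999
```

Emit:
send_rows(
  motion=[
    [[0,0,0,0,0.1,0,-1],[0,0,0,0,0,0,1],[0,0,0,0,0,0,1],[0,0,0,0,0,0,1],[0,0,0,0,0,0,1]],
  ],
  force=40,
)

```text
clock: 43.27
tool_pos: [0.4659, -0.1283, 0.0284]
eef_rot: [0.706, -0.044, 0.044, -0.705]
contact_force: [-0.4, -0.6, 0.1]
opening: 0.723
```

Emit:
send_rows(
  motion=[
    [[0,0,0,0,0,0,1],[0,0,0,0,0,0,1],[0,0,0,0,0,0,1],[0,0,0,0,0,0,1],[0,0,0,0,0,0,1]],
  ],
)

```text
clock: 43.68
tool_pos: [0.4655, -0.1282, 0.0278]
eef_rot: [0.706, -0.045, 0.044, -0.706]
contact_force: [-0.1, 0.5, 0.2]
opening: 0.342
```

Emit:
send_rows(
  motion=[
    [[0,0,0,0,0,0,1],[0,0,0,0,0,0,1],[0,0,0,0,0,0,1],[0,0,0,0,0,0,1],[0,0,0,0,0,0,1]],
  ],
)

```text
clock: 44.1
tool_pos: [0.4655, -0.1281, 0.0278]
eef_rot: [0.706, -0.045, 0.044, -0.706]
contact_force: [0.2, 0.5, -0.4]
opening: 0.11
```

Emit:
send_rows(
  motion=[
    [[0,0,0,0,-0.2,0,1],[0,0,0,0,-0.5,0,1],[0,0,0,0,-0.8,0,1],[0,0,0,0,-1,0,1],[0,0,0,0,-1,0,1]],
  ],
)

```text
clock: 44.52
tool_pos: [0.4649, -0.1281, 0.0984]
eef_rot: [0.706, -0.045, 0.043, -0.706]
contact_force: [0.7, -0.3, -1.4]
opening: 0.109
```

Emit:
send_rows(
  motion=[
    [[0,0,0,0.2,-0.5,0.5,1],[0,0,0,0.33,-0.5,0.97,1],[0,0,0,0.33,-0.5,0.97,1],[0,0,0,0.33,-0.5,0.97,1],[0,0,0,0.33,-0.5,0.97,1]],
  ],
)

```text
clock: 44.93
tool_pos: [0.5065, -0.0444, 0.1483]
eef_rot: [0.706, -0.045, 0.043, -0.705]
contact_force: [1.2, -0.5, -1.8]
opening: 0.108
```

Emit:
send_rows(
  motion=[
    [[0,0,0,0.33,0,0.97,1],[0,0,0,0.33,0,0.97,1],[0,0,0,0.33,0,0.97,1],[0,0,0,0.33,0,0.97,1],[0,0,0,0.33,0,0.97,1]],
  ],
)

```text
clock: 45.35
tool_pos: [0.5513, 0.0478, 0.1476]
eef_rot: [0.706, -0.045, 0.043, -0.705]
contact_force: [0.4, -0.2, -1.9]
opening: 0.107
```

Emit:
send_rows(
  motion=[
    [[0,0,0,0.33,0,0.97,1],[0,0,0,0.33,0,0.97,1],[0,0,0,0.33,0,0.97,1],[0,0,0,0.33,0,0.97,1],[0,0,0,0.33,0,0.97,1]],
  ],
)

```text
clock: 45.77
tool_pos: [0.5961, 0.1398, 0.1473]
eef_rot: [0.706, -0.045, 0.043, -0.705]
contact_force: [-0.4, -1.0, -1.4]
opening: 0.108
```

Emit:
send_rows(
  motion=[
    [[0,0,0,0.33,0,0.97,1],[0,0,0,0.33,0,0.97,1],[0,0,0,0.33,0,0.97,1],[0,0,0,0.4,0,0.7,1],[0,1,0,0.1,0,0,1]],
  ],
)

```text
clock: 46.18
tool_pos: [0.6348, 0.2115, 0.1474]
eef_rot: [-0.702, 0.072, -0.07, 0.705]
contact_force: [-0.4, 0.3, -1.7]
opening: 0.111
```

Emit:
send_rows(
  motion=[
    [[0,1,0,0,0,0,1],[0,1,0,0,0,0,1],[0,1,0,0,0,0,1],[0,1,0,0,0,0,1],[0,1,0,0,0,0,1]],
  ],
)

```text
clock: 46.6
tool_pos: [0.6342, 0.2069, 0.147]
eef_rot: [0.675, -0.213, 0.211, -0.674]
contact_force: [-0.4, 0.2, -2.3]
opening: 0.109
```

Emit:
send_rows(
  motion=[
    [[0,1,0,0,0,0,1],[0,1,0,0,0,0,1],[0,1,0,0,0,0,1],[0,1,0,0,0,0,1],[0,1,0,0,0,0,1]],
  ],
)

```text
clock: 47.02
tool_pos: [0.6341, 0.2069, 0.147]
eef_rot: [0.62, -0.342, 0.341, -0.618]
contact_force: [-0.2, 0.3, -2.8]
opening: 0.108
```

Emit:
send_rows(
  motion=[
    [[0,1,0,0,0,0,1],[0,1,0,0,0,0,1],[0,1,0,0,0,0,1],[0,0,0,0,0,0,1],[0,0,0,0,0,0,1]],
  ],
)

```text
clock: 47.43
tool_pos: [0.6344, 0.2071, 0.1472]
eef_rot: [0.576, -0.412, 0.411, -0.574]
contact_force: [0.5, -0.5, -1.7]
opening: 0.116
```

```bash
python3 snap.py x;python3 snap.py w25; python3 - <<'E'
from rig import *
d=dict(np.load("w25.npz"));c=d["tool_pos"];R=Ro.from_quat(d["eef_rot"]).as_matrix()
print(c,(np.r_[.6186,.2806,c[2]]-c)@R,np.degrees(np.arctan2(R[1,2],R[0,2])))
E
```

```text
[0.63448276 0.20711329 0.1472479 ] [-7.46806882e-02 -2.26083143e-05  8.68059973e-03] 18.82592100402813
```

View pics/w25.png

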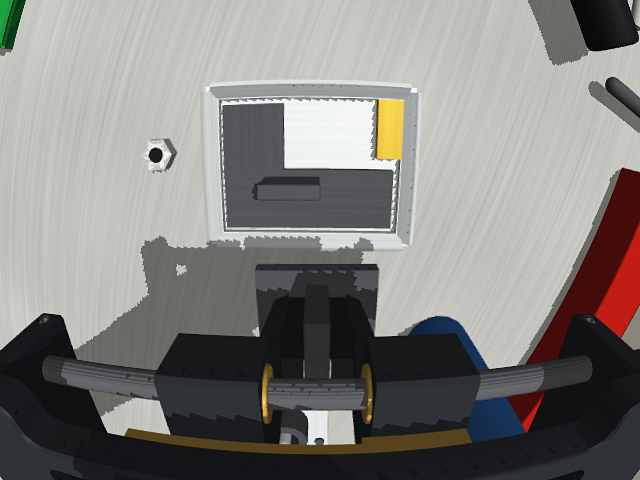

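```bash
python3 - <<'E'
import cv2,numpy as np
im=cv2.imread("pics/w25.png")[75:285,200:425];cv2.imwrite("pics/c25.png",cv2.resize(im,None,fx=3.2,fy=2.8,interpolation=cv2.INTER_CUBIC))
E
```

```text
(no output)
```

View pics/c25.png

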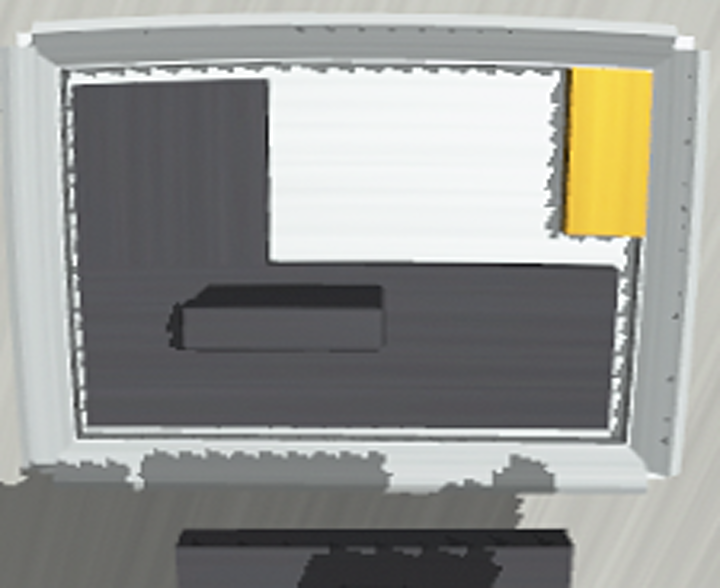

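```bash
python3 - <<'E'
from rig import *
d=dict(np.load("w25.npz"));c=d["tool_pos"];R=Ro.from_quat(d["eef_rot"]).as_matrix()
f=lambda p:np.array(p)/[3.2,2.8]+[200-.35,75-.35]
C=castw(d,d,f([(73,85),(267,79),(270,262),(616,266),(608,428),(85,427)]),.013)[:,:2]
M=np.array([(-50,58),(-6,58),(-6,10),(74,10),(74,-34),(-50,-34)])/1e3
tc,ac,e=rigid(M,C);print("corner",tc,ac,(e*1e3).round(1))
B=castw(d,d,f([(568,69),(652,69),(643,236),(567,232)]),.015)[:,:2]
MB=np.array([(48,50),(66,50),(66,7),(48,7)])/1e3
W=castw(d,d,f([(62,67),(550,66),(78,439),(625,440)]),.005)[:,:2];MW=np.array([(-66,50),(48,50),(-66,-50),(66,-50)])/1e3
tt,at,e=rigid(np.r_[MB,MW],np.r_[B,W]);print("tray",tt,at,(e*1e3).round(1))
r=lambda a:np.array([[np.cos(a),-np.sin(a)],[np.sin(a),np.cos(a)]])
loc=r(-np.radians(at))@(tc-tt);print("corner in tray",loc,ac-at)
# pocket
xl=loc[0]-.006;xr=.048;yl=loc[1]+.010;yr=.05
pc=np.array([(xl+xr)/2,(yl+yr)/2]);print("pocket",xl,xr,yl,yr,pc)
g=tt+r(np.radians(at))@pc;print("goal",g,(np.r_[g,c[2]]-c)@R,"yaw",np.degrees(np.arctan2(R[1,2],R[0,2])))
H=castw(d,d,f([(178,546),(572,546)]),c[2]-.0198);print("held",((H-c)@R).round(4))
E
```

```text
corner [0.60349807 0.23813624] 18.46330283243577 [0.9 0.8 0.8 1.1 0.7 0.3]
tray [0.61147602 0.25281633] 18.66678117576471 [0.8 1.  0.2 1.  1.6 2.5 1.3 1.6]
corner in tray [-0.01225684 -0.0113544 ] -0.20347834332894266
pocket -0.018256843792534984 0.048 -0.0013544040620029427 0.05 [0.01487158 0.0243228 ]
goal [0.61778045 0.2806195 ] [-7.49636082e-02 -2.07743857e-05  7.91118974e-03] yaw 18.82592100402813
held [[-0.0199  0.0199 -0.028 ]
 [-0.0199  0.0197  0.0268]]
```

Emit:
send_rows(
  motion=[
    [[0,0,0,-0.7,0.1,0.08,1],[0,0,0,-0.8,0.3,0.08,1],[0,0,0,-0.8,0.5,0.08,1],[0,0,0,-0.8,0.6,0.08,1],[0,0,0,-0.65,0.7,0.09,1]],
  ],
)

```text
clock: 47.95
tool_pos: [0.6178, 0.2841, 0.1033]
eef_rot: [-0.575, 0.412, -0.411, 0.575]
contact_force: [-0.1, 0.9, -2.6]
opening: 0.11
```

Emit:
send_rows(
  motion=[
    [[0,0,0,0,0.6,0,1],[0,0,0,0,0.4,0,1],[0,0,0,0,0,0,1],[0,0,0,0,0,0,1],[0,0,0,0,0,0,1]],
  ],
)

```text
clock: 48.37
tool_pos: [0.6195, 0.2796, 0.0838]
eef_rot: [0.575, -0.413, 0.413, -0.574]
contact_force: [-0.2, 0.3, -1.5]
opening: 0.11
```

```bash
python3 snap.py x;python3 snap.py w26; python3 - <<'E'
from rig import *
d=dict(np.load("w26.npz"));c=d["tool_pos"];R=Ro.from_quat(d["eef_rot"]).as_matrix()
print(c,(np.r_[.6178,.2806,c[2]]-c)@R,np.degrees(np.arctan2(R[1,2],R[0,2])))
E
```

```text
[0.61956525 0.2799279  0.08409833] [-1.19968936e-03 -1.66859397e-07 -1.45896518e-03] 18.586361738765582
```

View pics/w26.png

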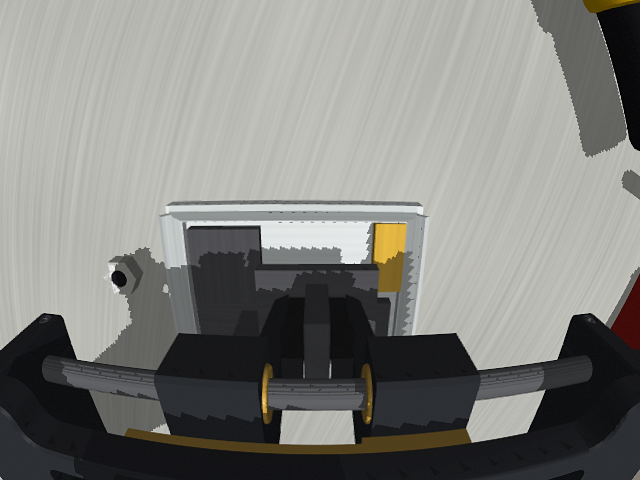

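```bash
python3 - <<'E'
from rig import *
d=dict(np.load("w26.npz"));c=d["tool_pos"];R=Ro.from_quat(d["eef_rot"]).as_matrix()
q=lambda p,z:((castw(d,d,[p],z)-c)@R)[0].round(4)
print("plate inner",q((261,240),.013),"brass left",q((374,240),.015),"wall",q((320,222),.005))
print("held",q((255,267),c[2]-.0198),q((378,267),c[2]-.0198))
im=d["img"][195:345,155:435,::-1];cv2.imwrite("pics/c26.png",cv2.resize(im,None,fx=2.8,fy=2.8,interpolation=cv2.INTER_CUBIC))
E
```

```text
plate inner [-0.0166  0.0711 -0.0329] brass left [-0.0173  0.0691  0.0321] wall [-0.0251  0.0791  0.0013]
held [-0.0212  0.0198 -0.0281] [-0.0212  0.0198  0.0266]
```

View pics/c26.png

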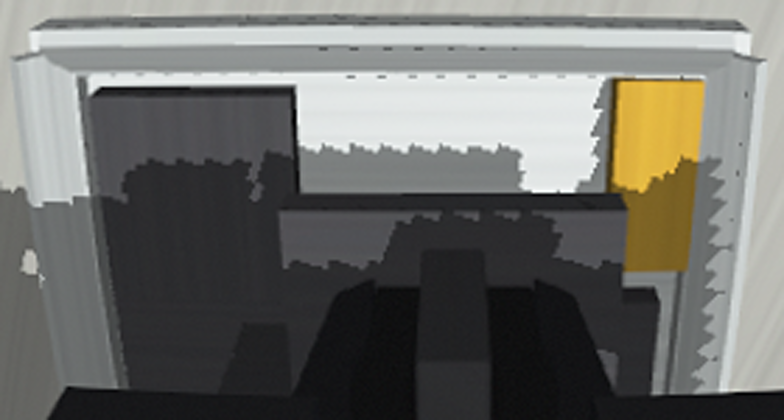

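Emit:
send_rows(
  motion=[
    [[0,0,0,0,0.3,0,1],[0,0,0,0,0.5,0,1],[0,0,0,0,0.5,0,1],[0,0,0,0,0.4,0,1],[0,0,0,0,0.3,0,1]],
  ],
)

```text
clock: 48.88
tool_pos: [0.6177, 0.2803, 0.0415]
eef_rot: [0.576, -0.413, 0.412, -0.573]
contact_force: [0.5, -0.0, -2.5]
opening: 0.112
```

Emit:
send_rows(
  motion=[
    [[0,0,0,0,0.2,0,1],[0,0,0,0,0.1,0,1],[0,0,0,0,0,0,1],[0,0,0,0,0,0,1],[0,0,0,0,0,0,1]],
  ],
)

```text
clock: 49.3
tool_pos: [0.6188, 0.2811, 0.0379]
eef_rot: [0.575, -0.412, 0.412, -0.574]
contact_force: [-0.9, -0.4, -2.0]
opening: 0.118
```

```bash
python3 snap.py w27; python3 - <<'E'
from plant import get_state
from rig import *
s=get_state();print(s['clock'],s['tool_pos'],s['contact_force'],s['opening'])
d=dict(np.load("w27.npz"))
im=d["img"][195:405,125:455,::-1];cv2.imwrite("pics/c27.png",cv2.resize(im,None,fx=2.4,fy=2.4,interpolation=cv2.INTER_CUBIC))
E
```

```text
49.35 [0.61883481 0.28102555 0.03792416] [-0.0460335  -0.10618567 -1.44434364] 0.10868133991214722
```

View pics/c27.png

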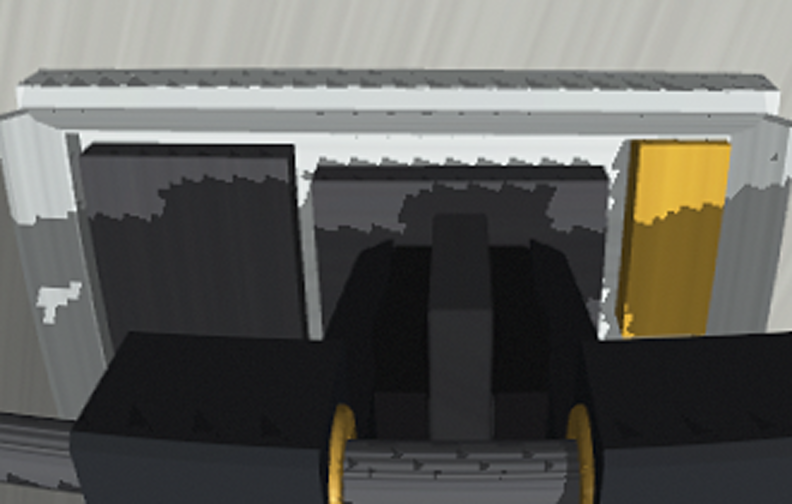

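Well centred in the gap. Lower the last 5 mm until the floor takes the weight.

Emit:
send_rows(
  motion=[
    [[0,0,0,0,0.08,0,1],[0,0,0,0,0.08,0,1],[0,0,0,0,0.06,0,1],[0,0,0,0,0,0,1],[0,0,0,0,0,0,1]],
  ],
)

```text
clock: 49.77
tool_pos: [0.6185, 0.2808, 0.033]
eef_rot: [0.575, -0.413, 0.412, -0.574]
contact_force: [0.7, -1.0, -1.3]
opening: 0.106
```

Emit:
send_rows(
  motion=[
    [[0,0,0,0,0.05,0,1],[0,0,0,0,0,0,1],[0,0,0,0,0,0,1],[0,0,0,0,0,0,1],[0,0,0,0,0,0,1]],
  ],
)

```text
clock: 50.18
tool_pos: [0.6185, 0.2808, 0.0329]
eef_rot: [0.575, -0.412, 0.412, -0.574]
contact_force: [-1.5, -1.5, 5.7]
opening: 0.107
```

Emit:
send_rows(
  motion=[
    [[0,0,0,0,0,0,0.4],[0,0,0,0,0,0,0.4],[0,0,0,0,0,0,0.4],[0,0,0,0,0,0,0.4],[0,0,0,0,0,0,0.4]],
  ],
)

```text
clock: 50.6
tool_pos: [0.6185, 0.2809, 0.0318]
eef_rot: [0.575, -0.413, 0.412, -0.574]
contact_force: [-0.6, 0.4, -0.4]
opening: 0.299
```

Emit:
send_rows(
  motion=[
    [[0,0,0,0,-0.3,0,0.4],[0,0,0,0,-0.6,0,0.4],[0,0,0,0,-1,0,0.4],[0,0,0,0,-1,0,0.4],[0,0,0,0,-1,0,0.4]],
  ],
)

```text
clock: 51.02
tool_pos: [0.6187, 0.2811, 0.112]
eef_rot: [0.575, -0.412, 0.412, -0.574]
contact_force: [0.1, 1.1, -0.2]
opening: 0.304
```

Emit:
send_rows(
  motion=[
    [[0,0,0,0.5,-1,0,0.4],[0,0,0,1,-1,0,0.4],[0,0,0,1,-1,0,0.4],[0,0,0,1,-1,0,0.4],[0,0,0,0.5,-1,0,0.4]],
  ],
)

```text
clock: 51.43
tool_pos: [0.6456, 0.2015, 0.2121]
eef_rot: [0.575, -0.413, 0.414, -0.573]
contact_force: [0.3, -0.8, 0.1]
opening: 0.302
```

Emit:
send_rows(
  motion=[
    [[0,0,0,0,0,0,0.4],[0,0,0,0,0,0,0.4],[0,0,0,0,0,0,0.4],[0,0,0,0,0,0,0.4],[0,0,0,0,0,0,0.4]],
  ],
)

```text
clock: 51.85
tool_pos: [0.6433, 0.2061, 0.2089]
eef_rot: [0.576, -0.413, 0.411, -0.574]
contact_force: [0.6, 0.1, 0.0]
opening: 0.301
```

```bash
python3 snap.py w28; python3 - <<'E'
from plant import get_state,imaging
import cv2
s=get_state();print(s['clock'],s['tool_pos'],s['contact_force'])
d=imaging.snapshot("scene")["img"][:,:,::-1];cv2.imwrite("pics/scene2.png",cv2.resize(d[150:400,180:440],None,fx=2.4,fy=2.4,interpolation=cv2.INTER_CUBIC))
E
```

```text
51.9 [0.64345483 0.20591613 0.20898971] [-0.02497513  0.64966748 -0.45370286]
```

View pics/w28.png

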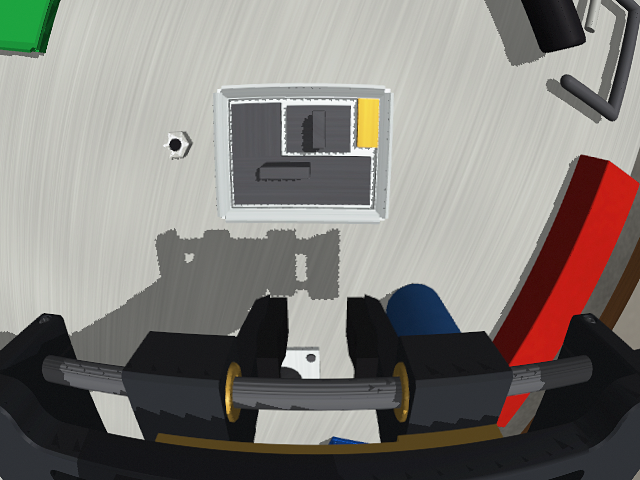

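View pics/scene2.png

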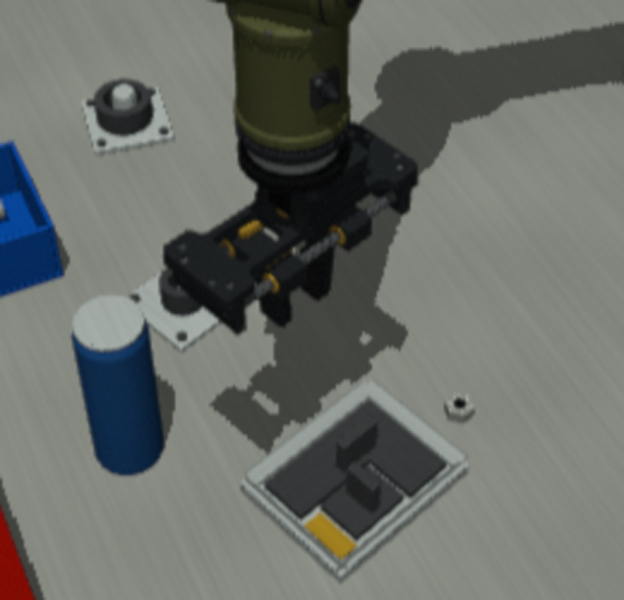

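Both plates lie flat in the tray (w28: infill at (318,128), corner plate at (300,180)), both collars are on their posts, and the can is upright. The arm is clear at 0.21 m, so I'm handing in.

```bash
python3 -c "
from plant import job;print(job.finish_job())"
```

```text
the job is handed in; nothing more can be done
None
```

The job is done and handed in at about 52 s of the 99 s. I worked in the order asked: large collar on the thick post, small collar on the thin post, corner plate in the tray, then the infill plate.

- **Collars:** the scene picture taken just before hand-in shows the large collar down on the thick post's base plate. The gripper partly hides the small collar there. The wrist picture taken right after its release showed it over the thin post.
- **Plates:** both lie flat, lugs up. Before the infill went in, I measured the corner plate within about 1 mm and 0.2° of its nominal place. The infill sits between the corner plate and the brass stop with a visible gap all round. I checked its final position by eye only.
- **Forces and clearance:** the largest force in the readouts was about 7 N. The spray can stands upright, and the gripper is open and clear of everything.
- **Checks that disagreed:** the measured tool position wandered by 2–4 mm just after fast moves, so I corrected from still pictures before each placing. The outer corners of the tray lip fitted its nominal size poorly (5–6 mm off). I left them out of the corner plate's target and used the stop block and floor corners instead, which agreed within about 1 mm.

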